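# Ready the battery caddy for rolling out

### The arm

A 6-joint arm with a two-finger parallel gripper is mounted at the origin on the work surface. World frame = base frame: x ahead of the robot, y to its left, z up, the work surface at z = 0. Lengths are in m, angles in rad, forces in N, time in s.
With the tool pointing down it reaches from about 0.35 to 0.975 m from the base axis. Payload 4.9 kg.
Tool frame: the origin (TCP) lies at the very end of the fingers, on their centre line; the grasp point (between the pads) lies 19 mm behind it; z points along the fingers, y is the line along which they close (so a half turn about z gives the same grasp; the last joint's range is limited). The gripper opens to 85 mm and grips with 20 to 120 N. Pads are 22 mm wide; open, the fingers measure 114 mm over their backs; the gripper's body (76 mm by 85 mm) begins 54 mm behind the grasp point. The pads swing forward as they close: fully open they stand 13 mm farther back than shut.
Start: joints at [1.039, 0.053, 1.613, -0, 1.476, -0.119], TCP at [0.251, 0.572, 0.231] pointing down, gripper open.
Joint ranges: [-3.01, 3.01], [-1.01, 2.22], [0.06, 2.58], [-1.02, 4.17], [0.09, 2.62], [-3.14, 3.14]. Speed limits (rad/s): [2.57, 2.57, 3.14, 3.14, 3.14, 3.14].

### API

Orientations are given as a unit quaternion [w, x, y, z].
In Python, from plant import state, optics, ticket, nets gives the robot as it stands. The module is installed in compiled form; this text tells all that it offers.
- The arm moves only by the shell command python3 -m inch 'ROWS' [OPENING]. ROWS is JSON, a list of rows, each an object of numbers: "dx", "dy", "dz": the shift along the tool's x, y, z as a fraction of full scale; "rx", "ry", "rz": the turn, a rotation vector about the tool's x, y, z as a fraction of full scale. In form: [{"dx": .., "dy": .., "dz": .., "rx": .., "ry": .., "rz": ..}, ...]. A call has 1 to 5 rows; each row is the pose to reach, as a shift and turn from the pose commanded when the call began, along the tool's axes at that moment; what a row does not reach only later rows make up. Full scale, the value 1, is 0.8 m for a shift and 1.5 rad for a turn. A row lasts 1/10 s, in which the tool goes at most 50 mm and 8.59 degrees, less where a joint would pass 70% of its speed; a pose out of reach is approached as far as the arm can. A call with a number of a shift or a turn outside -1 to 1 is refused whole. A call with a gripper value outside its range is refused whole. OPENING is the opening, from -1 (shut) to 1 (fully open), set as the call begins (- or left out, the last holds). The fingers move at their own pace and stop on an object; the grip force is fixed at half the most. Time passes only in rows, so rows that repeat a pose let the fingers close. It gives the time, the measured TCP pose, the force, the opening and the grip force at its end, in the units of the state.
- state(): the state, without advancing time (a new reading comes with each control period).
- optics.grab_frame(name): name is "side" or "top" or "wrist"; returns the picture (480x640x3 uint8, red, green, blue); there is no depth.
- optics.camera_info(name): a dict with "fx", "fy", "cx", "cy" (pixels), "k1" (the pictures are not rectified: a ray, as slopes to the right and down, at radius r is drawn at 1 + k1 r^2 times it, then the intrinsics apply), "R" (3x3) and "t" (3): a world point X has camera coordinates R X + t. Camera axes: x right, y down, z forward; pixel columns grow to the right and rows downward; lengths in m; the calibration is good to about 2 mm. A picture is of the moment at which its call begins: read the wrist's pose just before it. camera_info takes no time and is no camera call; for the wrist camera it gives the pose at the moment of the call.
- ticket.job_done(): hands the job in; it is judged then, once.
Trained networks look in the newest picture that a camera, given by its name, has taken for a name from the list of things; names that differ only in an ending like _2 or _b are one class to them, and where a whole thing is asked for, a point or a joint stands for the part that bears it (a point fixed in the world has none). Each returns a list of dicts, best first, with "confidence" (0 to 1); they miss things now and then, are a little off and sometimes report something else, mostly with a low value. They report only what shows in the picture. A call takes as long as a camera call. They do not tell look-alikes from the thing itself.
- nets.boxes_of(camera, name): "bbox" ([centre column, centre row, width, height] in pixels, round what is visible of it).
- nets.outline_of(camera, name): "pixels" (480x640 bool, what is visible of it) and "bbox" ([centre column, centre row, width, height] in pixels, round what is visible of it).
The state is a dict: "time": time; "joint_pos": joint angles; "joint_vel": joint speeds; "joint_efforts": joint torques, N m; "tool_pos": TCP position; "tool_rot": TCP orientation; "contact_force": force on the tool from outside, world axes, zero at the start; "ft_torque": the same for the moment, N m; "gripper_width": opening from 0.0 (shut) to 1.0 (fully open); "grasp_force": force on a finger pad.
Only numpy, scipy, OpenCV 4.12 (cv2) and the standard library are available. Lean on these libraries where they do the work, as an engineer would, in place of code of your own. Each camera call takes 0.05 s, during which the arm holds its last target. There are 200 camera calls.

### The job

Get the red battery caddy ready to roll out: first push its wheel-brake pedal fully down to lock it, then stand every battery pack upright on the floor of a bay of its own in the caddy and hang the yellow gate fully down on both hinge pins so that it closes the open end. Only when all that is in place and let go, flick the brake pedal fully back up; with the brake off, nothing is to be lifted, and the other tools on the bench are to be left alone.

Things in the scene. Friction and masses are not known exactly. Their poses are not given: they have to be found in the camera images.
- caddy: red caddy, fixed: deck 210 (x) x 330 (y) mm, top at 60 mm, on casters; on it a tray, outside 166 x 260 mm, wall tops at 95 mm, open at its -y end (sill top 74 mm), which the gate closes. Origin on the bench under the tray's centre, z up. Hinge post 18 mm square at x -92, y -125, top at 179 mm; plain corner post at x +92, y -125, top at 150 mm. Brake on the -x side
- pack1: cordless-tool battery pack: black body 110 (its x) x 60 (y) x 45 mm high, and on it a centred orange block 80 (x) x 40 (y) mm that rises to 70 mm and is the place to grip, across its 40 mm. About 0.45 kg. Origin at the centre of the underside, z up. All packs are alike; three or four are present
- pack2: cordless-tool battery pack: black body 110 (its x) x 60 (y) x 45 mm high, and on it a centred orange block 80 (x) x 40 (y) mm that rises to 70 mm and is the place to grip, across its 40 mm. About 0.45 kg. Origin at the centre of the underside, z up. All packs are alike; three or four are present
- pack3: cordless-tool battery pack: black body 110 (its x) x 60 (y) x 45 mm high, and on it a centred orange block 80 (x) x 40 (y) mm that rises to 70 mm and is the place to grip, across its 40 mm. About 0.45 kg. Origin at the centre of the underside, z up. All packs are alike; three or four are present
- pack4: cordless-tool battery pack: black body 110 (its x) x 60 (y) x 45 mm high, and on it a centred orange block 80 (x) x 40 (y) mm that rises to 70 mm and is the place to grip, across its 40 mm. About 0.45 kg. Origin at the centre of the underside, z up. All packs are alike; three or four are present
- bay0 (a point): centre of the floor of one bay of the caddy, 60 mm above the bench. The four bays (2 x 2) have their centres at caddy x +40 or -40, y +65 or -65 mm (this one: -40, -65). A bay is 74 mm along caddy x and 124 mm along y and takes one pack, its length along y, either way round; dividers between bays rise to 88 mm
- gate: yellow lift-off gate, 0.4 kg: upright frame 170 mm long (its x, -85 to +85), 14 mm thick (y), 150 mm high; black grip tab 60 mm long, 14 mm thick on its top edge (z 150 to 184 mm, centred at x -6); at its -x end two steel knuckles, 22 x 22 x 20 mm blocks with a 13 mm vertical hole. Origin at the middle of the lower edge, z up. Starts upright in the wooden stand's slot
- gate_grip (a point): centre of the gate's grip tab, 17 mm below the tab's top; close to above its centre of mass
- knuckle0 (a point): centre of the lower face of the gate's lower knuckle's hole (gate frame x -99, y 0, z 10 mm; the knuckle is 20 mm high)
- knuckle1 (a point): the same for the upper knuckle (x -99, y 0, z 110 mm)
- gate_end (a point): lower corner of the gate's free end (gate frame x +85, y 0, z 0)
- gate_rack: wooden stand fixed to the bench, 140 (x) x 90 (y) mm; slot along its x, 18 mm wide; slot floor 12 mm, slot walls' tops 52 mm above the bench. The gate is drawn out straight up. Origin under its centre
- pin0 (a point): foot of the caddy's lower hinge pin, 78 mm above the bench: a vertical brass pin 10 mm thick, 18 mm high, its upper 8 mm tapering to 4 mm. Lies at caddy x -92, y -155 mm. A hung gate has knuckle0 here
- pin1 (a point): foot of the upper hinge pin (same pin), straight above the lower, 178 mm above the bench; a hung gate has knuckle1 here. Its bracket (22 mm wide, underside at 172 mm) comes from the post on the +y side, so the lower knuckle comes in sideways between the lower pin's tip (96 mm) and this bracket, with the gate 20 to 60 mm above its hung height
- gate_stop (a point): where gate_end is when the gate hangs shut (caddy x +92, y -155, z 68 mm): the shut gate runs along the caddy's x across its -y end, outside the corner posts. The hung gate turns loosely on the pins and stays where it is left; it sags by up to 2 degrees
- brake (a joint): wheel-brake lever on the caddy's -x side: 0 = fully up (released), 0.85 rad = fully down (locked). It stays where it is left (moved by about 3 N at the pedal) and has end stops
- brake_hinge (a point): middle of the lever's hinge axis, 85 mm above the bench, axis along the caddy's y
- brake_pedal (a point): centre of the red pedal at the lever's end: 36 mm long, 22 mm wide (along the caddy's y), 12 mm thick, 72 mm from the hinge. Seen from the hinge it points to the caddy's -x, 0.70 rad above level with the brake up and 0.15 rad below level when locked. It can be pressed from above and pinched across its width from above
- hammer: claw hammer, wooden handle, 260 mm long; not part of the job, leave alone. Origin at the centre of the underside
- screwdriver: blue-handled screwdriver, 200 mm long; not part of the job, leave alone. Origin at the centre of the underside
- wrench: steel spanner, 180 mm long; not part of the job, leave alone. Origin at the centre of the underside
- tape_measure: yellow tape measure, 70 x 35 x 65 mm; not part of the job, leave alone. Origin at the centre of the underside
- tape_roll: blue roll of tape, 100 mm across, 25 mm high; not part of the job, leave alone. Origin at the centre of the underside
- glue: yellow glue bottle, 56 mm across, 150 mm high; not part of the job, leave alone. Origin at the centre of the underside
Not all that is in view belongs to the job. Leave any purple or turquoise look-alike of the pack2 alone.

How it is judged:
On the way, in this order (a step that is already met when the one before it is completed fails the run):
1. the wheel brake is locked: pedal fully down (value of joint brake above 0.78 rad), for 0.2 s.
2. with the brake still locked, every pack stands in a bay and the gate hangs on both pins across the open end, let go (x of pack1 in the frame of caddy between -0.06 and 0.06 m and y of pack1 in the frame of caddy between -0.09 and 0.09 m and z of pack1 in the frame of caddy between 0.05 and 0.067 m and angle between each of pack1, pack2, pack3, pack4's own z axis and vertical below 0.12 rad and linear speed of each of pack1, pack2, pack3, pack4, gate below 0.03 m/s and x of pack2 in the frame of caddy between -0.06 and 0.06 m and y of pack2 in the frame of caddy between -0.09 and 0.09 m and z of pack2 in the frame of caddy between 0.05 and 0.067 m and x of pack3 in the frame of caddy between -0.06 and 0.06 m and y of pack3 in the frame of caddy between -0.09 and 0.09 m and z of pack3 in the frame of caddy between 0.05 and 0.067 m and x of pack4 in the frame of caddy between -0.06 and 0.06 m and y of pack4 in the frame of caddy between -0.09 and 0.09 m and z of pack4 in the frame of caddy between 0.05 and 0.067 m and distance between knuckle0 and pin0 below 0.007 m and distance between knuckle1 and pin1 below 0.007 m and horizontal distance between gate_end and gate_stop below 0.035 m and angle between gate's own z axis and vertical below 0.1 rad and contact force between the fingers and gate below 0.2 N and value of joint brake above 0.78 rad), for 0.3 s.
3. the brake is released: pedal fully up (value of joint brake below 0.1 rad), for 0.2 s.
At the end, for the whole second after the job is handed in: Every pack present stands upright (within 7 degrees) on the floor of a bay (within 7 mm of the floor's height); both knuckles within 7 mm of the pins' feet, the gate's free end within 35 mm of its shut place; gate and packs at rest and released; brake joint under 0.1 rad (x of pack1 in the frame of caddy between -0.06 and 0.06 m and y of pack1 in the frame of caddy between -0.09 and 0.09 m and z of pack1 in the frame of caddy between 0.05 and 0.067 m and angle between each of pack1, pack2, pack3, pack4's own z axis and vertical below 0.12 rad and linear speed of each of pack1, pack2, pack3, pack4, gate below 0.03 m/s and x of pack2 in the frame of caddy between -0.06 and 0.06 m and y of pack2 in the frame of caddy between -0.09 and 0.09 m and z of pack2 in the frame of caddy between 0.05 and 0.067 m and x of pack3 in the frame of caddy between -0.06 and 0.06 m and y of pack3 in the frame of caddy between -0.09 and 0.09 m and z of pack3 in the frame of caddy between 0.05 and 0.067 m and x of pack4 in the frame of caddy between -0.06 and 0.06 m and y of pack4 in the frame of caddy between -0.09 and 0.09 m and z of pack4 in the frame of caddy between 0.05 and 0.067 m and distance between knuckle0 and pin0 below 0.007 m and distance between knuckle1 and pin1 below 0.007 m and horizontal distance between gate_end and gate_stop below 0.035 m and angle between gate's own z axis and vertical below 0.1 rad and contact force between the fingers and gate below 0.2 N and value of joint brake below 0.1 rad); the robot touches nothing.
It fails at once if a pack or the gate is lifted while the brake is not locked (value of joint brake below 0.5 rad and (height (world z) of any of pack1, pack2, pack3, pack4 above 0.13 m or height (world z) of gate above 0.12 m)).
It fails at once if a bystander is moved by more than 5 cm (distance of any of hammer, screwdriver, wrench, tape_measure, tape_roll, glue from where it was at the start of the episode above 0.05 m).
Of pack1, pack2, pack3, pack4 only 3 to 4 are there at a start; the rules pass over those that are not, and their reading is None.
At some moment in a run one of pack1, pack2, pack3, pack4 may be knocked a few centimetres aside while the robot is not near it.
It also fails if it takes over 208 s, if anything falls off the work surface, if the arm or the gripper's body presses on something with over 40 N, if the wrist force passes 120 N, or if a joint passes its speed limit or range.

## Working session

There is one attempt and no reset: what is moved stays moved. The work goes in short steps, Python scripts to look and compute and a shell command to move; the robot and the scene stay as the last step left them, time stands still between calls to the robot, and variables do not carry over. Pictures are saved under pics/ and viewed, at most 14 in all, crops included, and the job is handed in when it is done.

```bash
mkdir -p pics; ls; cat > h.py <<'E'
import numpy as np, cv2, json
from plant import state, optics, ticket, nets
from scipy.spatial.transform import Rotation as Rn
def cam(n):
    c=optics.camera_info(n); return c,np.array(c["R"]),np.array(c["t"])
def proj(n,X,c=None):
    c,R,t=c or cam(n); p=np.atleast_2d(X)@R.T+t; s=p[:,:2]/p[:,2:]; s=s*(1+c["k1"]*(s**2).sum(1,keepdims=True))
    return s*[c["fx"],c["fy"]]+[c["cx"],c["cy"]]
def ray(n,uv,z,c=None):
    c,R,t=c or cam(n); uv=np.atleast_2d(uv).astype(float); d=(uv-[c["cx"],c["cy"]])/[c["fx"],c["fy"]]; s=d.copy()
    for _ in range(20): s=d/(1+c["k1"]*(s**2).sum(1,keepdims=True))
    D=np.c_[s,np.ones(len(s))]@R; C=-R.T@t; return C+D*((z-C[2])/D[:,2:])
def snap(n,f):
    im=optics.grab_frame(n); cv2.imwrite(f"pics/{f}.png",im[:,:,::-1]); return im
def quat():
    q=state()["tool_rot"]; return Rn.from_quat([q[1],q[2],q[3],q[0]])
def to(pos,yaw=None):
    """row numbers for a world TCP target, tool down, tool y axis at world angle yaw (mod pi)"""
    s=state(); Q=quat(); d=Q.inv().apply(np.array(pos)-s["tool_pos"])/.8
    x=Q.as_matrix()
    if yaw is None: yaw=np.arctan2(x[1,1],x[0,1])
    best=None
    for k in(-1,0,1,2):
        a=yaw+k*np.pi; y=np.array([np.cos(a),np.sin(a),0]); z=np.array([0,0,-1.]); T=np.c_[np.cross(y,z),y,z]
        r=(Q.inv()*Rn.from_matrix(T)).as_rotvec()/1.5
        if best is None or np.linalg.norm(r)<np.linalg.norm(best): best=r
    print("row d",d.round(4),"r",best.round(4),"dist",np.linalg.norm(d)*.8,"ang",np.degrees(np.linalg.norm(best)*1.5))
E
python3 - <<'E'
from h import *
a=snap("top","top0");b=snap("side","side0")
for n in("top","side"):
    c,R,t=cam(n);print(n,c["fx"],c["k1"],(-R.T@t).round(3),R.round(2).tolist())
s=state();print(s)
for k in("pack1","gate","caddy","gate_rack","brake_pedal","brake"):
    for n in("top","side"):print(k,n,[(np.round(o["bbox"]).tolist(),round(o["confidence"],2)) for o in nets.boxes_of(n,k)])
E
```

```text
pics
top 534.4792789443107 -0.010446062091339487 [ 0.394 -0.032  1.695] [[-0.02, -1.0, 0.01], [-1.0, 0.02, -0.07], [0.07, -0.01, -1.0]]
side 467.00562697458224 -0.08137565381800294 [ 0.39  -0.907  0.81 ] [[0.99, -0.1, 0.01], [-0.06, -0.6, -0.8], [0.09, 0.8, -0.6]]
{'time': 0.1, 'joint_pos': array([ 1.03901294e+00,  5.33153522e-02,  1.61416016e+00,  1.90547890e-05,
        1.47596434e+00, -1.19004803e-01]), 'joint_vel': array([ 0.00134783, -0.00046013, -0.00416036, -0.00069102, -0.00109113,
       -0.00099079]), 'joint_efforts': array([ 2.25012457e-05, -3.94905317e+01, -3.71362424e+01, -1.23791951e-04,
        3.96334144e-03, -7.98000087e-06]), 'tool_pos': array([0.25043682, 0.57202579, 0.23016867]), 'tool_rot': array([-3.04244513e-04,  2.04927970e-01,  9.78776621e-01, -8.72101900e-04]), 'contact_force': array([ 0.13511757, -0.16111222,  0.13675579]), 'ft_torque': array([-0.02510251, -0.00368827,  0.05661533]), 'grasp_force': 0.0, 'gripper_width': 1.0022010403359467}
pack1 top [([376.0, 256.0, 32.0, 34.0], 0.96), ([183.0, 259.0, 27.0, 36.0], 0.75), ([243.0, 254.0, 33.0, 39.0], 0.73), 
[... 204 characters left out ...]
0, 48.0, 57.0], 0.74), ([296.0, 193.0, 32.0, 28.0], 0.61), ([366.0, 401.0, 74.0, 49.0], 0.25)]
gate top [([432.0, 229.0, 19.0, 64.0], 0.61)]
gate side [([364.0, 370.0, 104.0, 71.0], 0.61)]
caddy top [([322.0, 206.0, 123.0, 104.0], 0.95)]
caddy side [([374.0, 278.0, 147.0, 111.0], 0.73), ([359.0, 368.0, 110.0, 68.0], 0.72)]
gate_rack top [([427.0, 225.0, 29.0, 44.0], 0.81)]
gate_rack side [([316.0, 249.0, 31.0, 13.0], 0.52)]
brake_pedal top [([312.0, 248.0, 7.0, 25.0], 0.62)]
brake_pedal side [([314.0, 248.0, 29.0, 20.0], 0.72), ([264.0, 238.0, 31.0, 29.0], 0.35)]
brake top [([312.0, 247.0, 12.0, 25.0], 0.53)]
brake side [([316.0, 248.0, 31.0, 11.0], 0.48), ([263.0, 238.0, 29.0, 25.0], 0.31)]
```

View pics/top0.png

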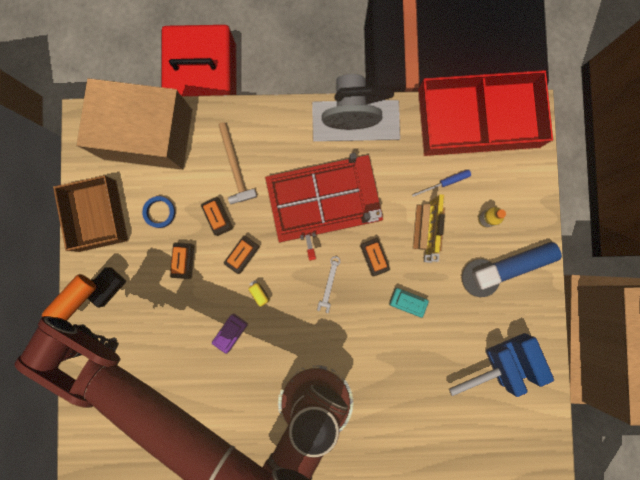

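View pics/side0.png

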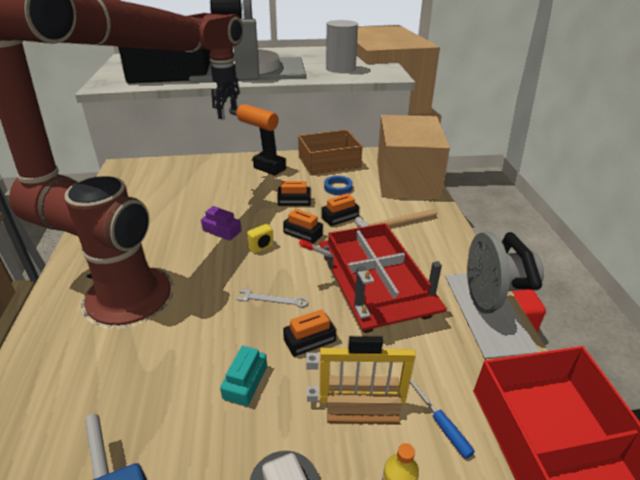

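The top view shows the caddy at (322,206) with its open end to the right, the brake pedal at (311,252), packs at (216,215), (182,259), (241,254) and (375,256), and the gate at (432,228). The purple and turquoise blocks are decoys. The side view agrees.

```bash
cat > packs.py <<'E'
from h import *
def orange(im,n,z=.07,amin=60):
    hsv=cv2.cvtColor(im,cv2.COLOR_RGB2HSV); m=cv2.inRange(hsv,(5,140,110),(18,255,255))
    m=cv2.morphologyEx(m,cv2.MORPH_CLOSE,np.ones((5,5)))
    C=cam(n); out=[]
    for c in cv2.findContours(m,0,2)[0]:
        if cv2.contourArea(c)<amin: continue
        w=ray(n,c[:,0,:],z,C)[:,:2]; (x,y),(a,b),an=cv2.minAreaRect((w*1000).astype(np.float32))
        if a<b: a,b,an=b,a,an+90
        out.append((x/1000,y/1000,a,b,(an+90)%180-90)); print("orange x,y %.4f %.4f size %.0f %.0f longaxis deg %.1f"%out[-1],"px",c[:,0].mean(0).round())
    return out
E
python3 - <<'E'
from packs import *
im=cv2.imread("pics/top0.png")[:,:,::-1].copy()
orange(im,"top")
C=cam("top")
print("caddy",ray("top",(322,206),.08),"gate",ray("top",(432,229),.15),"rack",ray("top",(427,225),.03),"pedal",ray("top",(311,254),.12))
w=cam("wrist");R=w[1];Q=quat().as_matrix();p=state()["tool_pos"]
print("wristcam in tool: axes",(R@Q).round(3).tolist(),"pos",Q.T@(-R.T@w[2]-p),w[0]["fx"],w[0]["cx"],w[0]["k1"])
o=nets.outline_of("top","caddy")[0]
P=np.argwhere(o["pixels"])[:,::-1].astype(np.float32);X=ray("top",P,.06)[:,:2]*1000
print(cv2.minAreaRect(X.astype(np.float32)))
to([.45,.35,.35],None); to([.5,.0,.4],np.radians(15))
E
```

```text
orange x,y -0.0938 0.4659 size 361 45 longaxis deg 51.4 px [155. 443.]
orange x,y 0.0954 0.7779 size 197 80 longaxis deg 70.7 px [ 58. 386.]
orange x,y 0.1594 0.7410 size 193 125 longaxis deg 61.2 px [ 64. 348.]
orange x,y 0.3340 0.7345 size 167 72 longaxis deg -42.5 px [ 72. 298.]
orange x,y 0.4509 0.4033 size 79 42 longaxis deg -5.5 px [178. 261.]
orange x,y 0.4467 -0.1970 size 82 42 longaxis deg 19.6 px [376. 257.]
orange x,y 0.4639 0.2183 size 82 43 longaxis deg -36.9 px [240. 254.]
orange x,y 0.5365 0.0529 size 68 28 longaxis deg -88.6 px [292. 228.]
orange x,y 0.5700 -0.5849 size 28 28 longaxis deg -2.8 px [500. 214.]
orange x,y 0.5359 -0.3265 size 133 15 longaxis deg -6.9 px [417. 224.]
orange x,y 0.5853 0.2941 size 81 42 longaxis deg 25.7 px [213. 215.]
orange x,y 0.6012 0.6864 size 203 160 longaxis deg 11.5 px [ 84. 213.]
orange x,y 0.6706 0.0784 size 254 126 longaxis deg -37.2 px [286. 186.]
orange x,y 0.7789 -0.5466 size 383 28 longaxis deg -87.3 px [481. 148.]
orange x,y 1.1128 -0.3274 size 286 42 longaxis deg -0.1 px [411.  52.]
caddy [[ 0.60389494 -0.0367823   0.08      ]] gate [[ 0.52038093 -0.35501238  0.15      ]] rack [[ 0.54311791 -0.36484616  0.03      ]] pedal [[ 0.45706302 -0.00100346  0.12      ]]
wristcam in tool: axes [[0.0, 1.0, -0.001], [-0.954, -0.0, -0.301], [-0.301, 0.001, 0.954]] pos [ 7.59868471e-02  7.75526551e-05 -1.41940438e-01] 345.6395766602878 318.0936347213455 -0.06463710822144506
((603.2537231445312, -48.27742004394531), (288.006591796875, 338.89605712890625), 14.121262550354004)
row d [-0.3397 -0.1548 -0.1483] r [ 0. -0.  0.] dist 0.32139524634220495 ang 0.003312927740083456
row d [-0.5725 -0.5305 -0.2109] r [ 0.     -0.      0.5975] dist 0.6467912278438572 ang 51.34893798737361
```

```bash

python3 -m inch '[{"dx":-0.187,"dy":-0.188,"dz":-0.071},{"dx":-0.187,"dy":-0.188,"dz":-0.071},{"dx":-0.187,"dy":-0.188,"dz":-0.071},{"dx":-0.187,"dy":-0.188,"dz":-0.071},{"dx":-0.187,"dy":-0.188,"dz":-0.071}]'
python3 -m inch '[{"dx":-0.187,"dy":-0.188,"dz":-0.071},{"dx":-0.187,"dy":-0.188,"dz":-0.071},{"dx":-0.187,"dy":-0.188,"dz":-0.071},{"dx":-0.187,"dy":-0.188,"dz":-0.071},{"dx":-0.187,"dy":-0.188,"dz":-0.071}]'
python3 -m inch '[{"dx":-0.187,"dy":-0.188,"dz":-0.071,"rz":-0.454},{"dx":-0.187,"dy":-0.188,"dz":-0.071,"rz":-0.454},{"dx":-0.187,"dy":-0.188,"dz":-0.071,"rz":-0.454},{"dx":-0.187,"dy":-0.188,"dz":-0.071,"rz":-0.454},{"dx":-0.187,"dy":-0.188,"dz":-0.071,"rz":-0.454}]' -0.1
python3 - <<'E'
from h import *
to([.48,-.02,.4],np.radians(105))
snap("wrist","w1"); snap("top","top1")
c=cam("wrist");np.savez("pics/w1.npz",R=c[1],t=c[2])
E
```

```text
row d [-0.5596 -0.5634 -0.2109] r [ 0.      0.     -0.4497] dist 0.6573189094970183 ang 38.651062248803385validation failed for argument at $[0]...
validation failed for argument at $[0]...
validation failed for argument at $[0]...
```

View pics/w1.png

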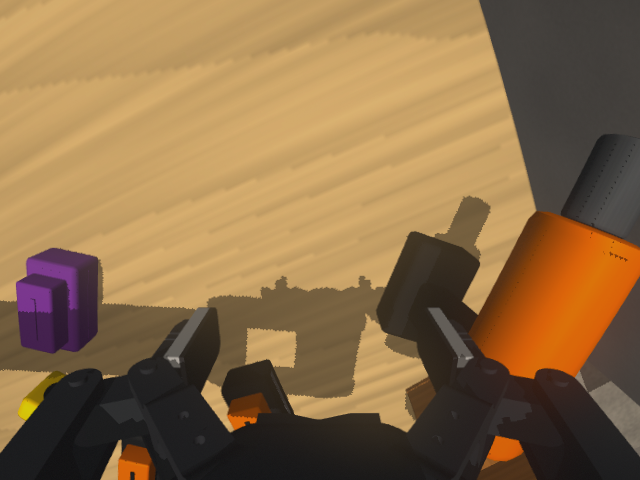

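```bash

python3 -m inch '[{"dx":-0.187,"dy":-0.188,"dz":-0.071,"rx":0,"ry":0,"rz":0},{"dx":-0.187,"dy":-0.188,"dz":-0.071,"rx":0,"ry":0,"rz":0},{"dx":-0.187,"dy":-0.188,"dz":-0.071,"rx":0,"ry":0,"rz":0},{"dx":-0.187,"dy":-0.188,"dz":-0.071,"rx":0,"ry":0,"rz":0},{"dx":-0.187,"dy":-0.188,"dz":-0.071,"rx":0,"ry":0,"rz":0}]'
python3 -m inch '[{"dx":-0.187,"dy":-0.188,"dz":-0.071,"rx":0,"ry":0,"rz":0},{"dx":-0.187,"dy":-0.188,"dz":-0.071,"rx":0,"ry":0,"rz":0},{"dx":-0.187,"dy":-0.188,"dz":-0.071,"rx":0,"ry":0,"rz":0},{"dx":-0.187,"dy":-0.188,"dz":-0.071,"rx":0,"ry":0,"rz":0},{"dx":-0.187,"dy":-0.188,"dz":-0.071,"rx":0,"ry":0,"rz":0}]'
python3 -m inch '[{"dx":-0.187,"dy":-0.188,"dz":-0.071,"rx":0,"ry":0,"rz":-0.45},{"dx":-0.187,"dy":-0.188,"dz":-0.071,"rx":0,"ry":0,"rz":-0.45},{"dx":-0.187,"dy":-0.188,"dz":-0.071,"rx":0,"ry":0,"rz":-0.45},{"dx":-0.187,"dy":-0.188,"dz":-0.071,"rx":0,"ry":0,"rz":-0.45},{"dx":-0.187,"dy":-0.188,"dz":-0.071,"rx":0,"ry":0,"rz":-0.45}]' 1
python3 - <<'E'
from h import *
to([.48,-.02,.4],np.radians(105))
c=cam("wrist");np.savez("pics/w2.npz",R=c[1],t=c[2])
snap("wrist","w2"); snap("top","top2")
E
```

```text
time: 1.35
tool_pos: [0.3288, 0.3722, 0.2901]
tool_rot: [0.001, 0.206, 0.978, 0.001]
contact_force: [-0.6, 0.2, 0.6]
gripper_width: 1.0
grasp_force: 0.0
time: 1.85
tool_pos: [0.4053, 0.1739, 0.3468]
tool_rot: [0.002, 0.207, 0.978, 0.0]
contact_force: [0.2, -0.1, -0.4]
gripper_width: 1.002
grasp_force: 0.0
time: 2.35
tool_pos: [0.4803, -0.0202, 0.4018]
tool_rot: [0.0, -0.127, 0.992, -0.0]
contact_force: [0.3, 0.5, 0.3]
gripper_width: 1.002
grasp_force: 0.0
row d [0.0003 0.0004 0.0022] r [-0.0002  0.0005 -0.0045] dist 0.0018313736497211958 ang 0.3891322347727183
```

View pics/w2.png

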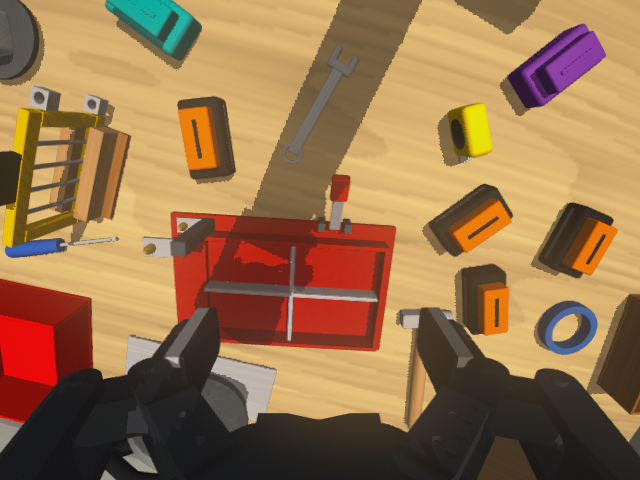

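The wrist view shows the deck corners near (173,212), (396,227) and (379,350), pins near (152,247) and (185,226), the pedal at (340,188), and the gate knuckles at (40,97) and (95,104). All four packs are visible. I'll zoom in to pick exact features.

```bash
python3 - <<'E'
import cv2,numpy as np
im=cv2.imread("pics/w2.png")
a=cv2.resize(im[80:260,0:130],None,fx=3.3,fy=3.3,interpolation=2)   # gate
b=cv2.resize(im[165:285,130:230],None,fx=3.6,fy=3.6,interpolation=2) # pins
o=np.zeros((600,800,3),np.uint8); o[:a.shape[0],:a.shape[1]]=a; o[:b.shape[0],435:435+b.shape[1]]=b
c=cv2.resize(im[165:240,310:370],None,fx=2,fy=2,interpolation=2); o[440:440+c.shape[0],440:440+c.shape[1]]=c
cv2.imwrite("pics/crop1.png",o)
E
```

```text
(no output)
```

View pics/crop1.png

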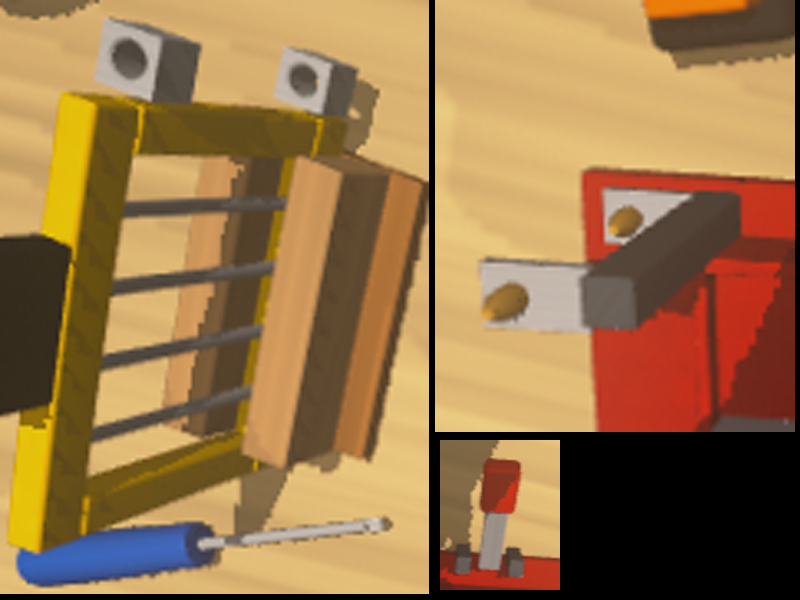

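Crop picks: upper knuckle hole (39.1,97.6), lower knuckle hole (92.1,103.9), upper pin foot (151.7,247.5), lower pin foot (183.9,225.6), post top (178.6,248.9), pedal (341,188.5).

```bash
python3 - <<'E'
from packs import *
from scipy.optimize import least_squares
d=np.load("pics/w2.npz");C=(cam("wrist")[0],d["R"],d["t"])
g=cv2.cvtColor(cv2.imread("pics/w2.png"),cv2.COLOR_BGR2GRAY)
def tf(q,P): 
    c,s=np.cos(q[2]),np.sin(q[2]); P=np.array(P,float)/1000; return np.c_[q[0]+c*P[:,0]-s*P[:,1],q[1]+s*P[:,0]+c*P[:,1],P[:,2]]
def fit(m,u,q0):
    u=np.array(u,float); f=lambda q:(proj("wrist",tf(q,m),C)-u).ravel()
    r=least_squares(f,q0,loss="soft_l1");print(r.x[:2].round(4),np.degrees(r.x[2]).round(2));print(f(r.x).reshape(-1,2).round(1).tolist());return r.x
u=[(171.1,212.2),(396,227),(379,350),(292,294.5),(151.7,247.5),(145.3,251.1),(183.9,225.6),(180,228.3),(178.6,248.9)]
m=[(-105,-165,60),(-105,165,60),(105,165,60),(0,0,88),(-92,-155,178),(-92,-155,196),(-92,-155,78),(-92,-155,96),(-92,-125,179)]
cad=fit(m,u,[.6,-.04,.26])
gm=[(-99,0,130),(-99,0,30),(-85,7,150),(85,-7,150),(85,7,150),(-85,-7,150)]
# image left = world -y = gate -y side
gu=[(39.1,97.6),(92.1,103.9),(30.6,108.7),(3.0,244.5),(13.6,246.7),(18.8,108.5)]
gm=[(a,b,z+12) for a,b,z in gm]
gate=fit(gm,gu,[.53,-.36,.0])
np.savez("pose.npz",cad=cad,gate=gate)
print("pin xy",tf(cad,[(-92,-155,178)]),"bays",tf(cad,[(-40,-65,60),(-40,65,60),(40,-65,60),(40,65,60)]).round(4).tolist())
print("pedal est",ray("wrist",(341,188.5),.131,C))
pd=ray("wrist",(341,188.5),.131,C)[0,:2]-cad[:2];c,s=np.cos(cad[2]),np.sin(cad[2]);print("pedal in caddy",c*pd[0]+s*pd[1],-s*pd[0]+c*pd[1])
im=cv2.imread("pics/w2.png")[:,:,::-1].copy()
import h; _c=h.cam; 
import packs; packs.cam=lambda n:C
orange(im,"wrist",.07,200)
E
```

```text
[ 0.6291 -0.0221] 10.87
[[10.3, 0.5], [13.3, 0.0], [11.4, 0.8], [-0.8, 0.1], [0.1, -0.7], [-1.0, 0.8], [0.2, -0.7], [-0.8, -0.1], [-1.1, -0.2]]
[ 0.5373 -0.3686] -6.45
[[0.6, -0.6], [0.3, -0.4], [-0.5, 1.7], [0.0, 0.2], [-0.3, 1.9], [-0.1, -2.3]]
pin xy [[ 0.56795243 -0.19167912  0.178     ]] bays [[0.6021, -0.0935, 0.06], [0.5775, 0.0342, 0.06], [0.6806, -0.0784, 0.06], [0.6561, 0.0493, 0.06]]
pedal est [[0.45765699 0.00178999 0.131     ]]
pedal in caddy -0.16384598249275725 0.055792632943295464
orange x,y 0.7642 0.2285 size 146 17 longaxis deg 14.9 px [418. 387.]
orange x,y 0.7043 0.0512 size 178 86 longaxis deg -55.2 px [330. 335.]
orange x,y 0.7521 -0.3500 size 56 54 longaxis deg -87.8 px [ 75. 303.]
orange x,y 0.5836 0.2899 size 92 48 longaxis deg 24.8 px [495. 306.]
orange x,y 0.5783 -0.1358 size 44 36 longaxis deg -36.8 px [226. 243.]
orange x,y 0.5355 0.0750 size 107 86 longaxis deg 56.7 px [372. 251.]
orange x,y 0.4511 0.3964 size 80 56 longaxis deg -5.1 px [594. 246.]
orange x,y 0.5494 -0.1136 size 209 37 longaxis deg -75.5 px [238. 223.]
orange x,y 0.4633 0.2155 size 80 50 longaxis deg -37.6 px [481. 224.]
orange x,y 0.4645 0.0063 size 36 26 longaxis deg 8.9 px [341. 190.]
orange x,y 0.5330 -0.3223 size 143 55 longaxis deg -7.5 px [102. 170.]
orange x,y 0.4478 -0.1921 size 80 46 longaxis deg 19.6 px [199. 138.]
```

```bash
python3 - <<'E'
from packs import *
from scipy.optimize import least_squares
d=np.load("pics/w2.npz");C=(cam("wrist")[0],d["R"],d["t"])
def tf(q,P): 
    c,s=np.cos(q[2]),np.sin(q[2]); P=np.array(P,float)/1000; return np.c_[q[0]+c*P[:,0]-s*P[:,1],q[1]+s*P[:,0]+c*P[:,1],P[:,2]]
u=np.array([(171.1,212.2),(396,227),(379,350),(292,294.5),(151.7,247.5),(145.3,251.1),(183.9,225.6),(180,228.3),(178.6,248.9)])
def f(q):
    o=q[3]*1000
    m=[(-105,-165+o,60),(-105,165+o,60),(105,165+o,60),(0,0,88),(-92,-155,178),(-92,-155,196),(-92,-155,78),(-92,-155,96),(-92,-125,179)]
    return (proj("wrist",tf(q,m),C)-u).ravel()
r=least_squares(f,[.62,-.03,.2,0]);q=r.x;print(q,np.degrees(q[2]));print(f(q).reshape(-1,2).round(1).tolist())
np.savez("pose.npz",cad=q[:3],gate=[.5373,-.3686,np.radians(-6.45)])
P=lambda *a:tf(q,[a])[0].round(4).tolist()
print("pins",P(-92,-155,178),"bays",[P(a,b,60) for a in(-40,40) for b in(-65,65)])
p=ray("wrist",(341,188.5),.131,C)[0,:2]-q[:2];c,s=np.cos(q[2]),np.sin(q[2]);print("pedal in caddy",c*p[0]+s*p[1],-s*p[0]+c*p[1])
print("world pedal up",ray("wrist",(341,188.5),.131,C))
# independent check from top camera: pins/center by net outline of tray red
E
```

```text
[ 0.62935227 -0.02148586  0.18777805 -0.01837425] 10.758889681633562
[[-1.7, -0.2], [1.3, -0.3], [0.5, 0.6], [-0.5, 0.4], [0.7, -0.6], [-0.3, 0.9], [0.7, -0.6], [-0.2, 0.0], [-0.4, 0.0]]
pins [0.5679, -0.1909, 0.178] bays [[0.6022, -0.0928, 0.06], [0.5779, 0.0349, 0.06], [0.6808, -0.0779, 0.06], [0.6565, 0.0498, 0.06]]
pedal in caddy -0.16433206491787933 0.05491816888317015
world pedal up [[0.45765699 0.00178999 0.131     ]]
```

```bash
python3 - <<'E'
from h import *
to([.450,.0005,.16],np.radians(100.76)); to([.450,.0005,.08],np.radians(100.76))
E
```

```text
row d [0.0314 0.0378 0.3028] r [-0.0013  0.001   0.0384] dist 0.24537951661019786 ang 3.307488500378006
row d [0.0316 0.038  0.4028] r [-0.0013  0.001   0.0384] dist 0.324623480037733 ang 3.307488500378006
```

```bash
python3 -m inch '[{"dx":0.0314,"dy":0.0378,"dz":0.303,"rx":0,"ry":0,"rz":0.0384},{"dx":0.0314,"dy":0.0378,"dz":0.303,"rx":0,"ry":0,"rz":0.0384},{"dx":0.0314,"dy":0.0378,"dz":0.303,"rx":0,"ry":0,"rz":0.0384},{"dx":0.0314,"dy":0.0378,"dz":0.303,"rx":0,"ry":0,"rz":0.0384},{"dx":0.0314,"dy":0.0378,"dz":0.303,"rx":0,"ry":0,"rz":0.0384}]' -1
python3 -m inch '[{"dx":0,"dy":0,"dz":0.02,"rx":0,"ry":0,"rz":0},{"dx":0,"dy":0,"dz":0.04,"rx":0,"ry":0,"rz":0},{"dx":0,"dy":0,"dz":0.06,"rx":0,"ry":0,"rz":0},{"dx":0,"dy":0,"dz":0.08,"rx":0,"ry":0,"rz":0},{"dx":0,"dy":0,"dz":0.095,"rx":0,"ry":0,"rz":0}]'
python3 -m inch '[{"dx":0,"dy":0,"dz":0.004,"rx":0,"ry":0,"rz":0},{"dx":0,"dy":0,"dz":0.004,"rx":0,"ry":0,"rz":0},{"dx":0,"dy":0,"dz":0.004,"rx":0,"ry":0,"rz":0},{"dx":0,"dy":0,"dz":0.004,"rx":0,"ry":0,"rz":0}]'
```

```text
time: 2.95
tool_pos: [0.4469, 0.0057, 0.1562]
tool_rot: [-0.0, -0.096, 0.995, 0.0]
contact_force: [-0.2, -0.8, 0.8]
gripper_width: 0.141
grasp_force: 0.0
time: 3.45
tool_pos: [0.4475, 0.0053, 0.082]
tool_rot: [-0.001, -0.096, 0.995, 0.0]
contact_force: [-2.2, 0.5, 3.6]
gripper_width: 0.002
grasp_force: 1.7
time: 3.85
tool_pos: [0.4477, 0.0052, 0.0813]
tool_rot: [-0.001, -0.096, 0.995, 0.0]
contact_force: [-9.2, 0.5, 15.1]
gripper_width: -0.002
grasp_force: 8.0
```

```bash
python3 -m inch '[{"dx":0,"dy":0,"dz":-0.15,"rx":0,"ry":0,"rz":0},{"dx":0,"dy":0,"dz":-0.15,"rx":0,"ry":0,"rz":0},{"dx":0,"dy":0,"dz":-0.15,"rx":0,"ry":0,"rz":0},{"dx":0,"dy":0,"dz":-0.15,"rx":0,"ry":0,"rz":0}]' 1
python3 - <<'E'
from packs import *
c=cam("wrist");im=snap("wrist","w3");p=proj("wrist",[[0.435,0,0.074]],c);print("pedal px if down",p)
snap("top","top3")
to([.447,-.196,.16],np.radians(109.6))
E
```

```text
time: 4.25
tool_pos: [0.4507, 0.0048, 0.2043]
tool_rot: [0.005, -0.096, 0.995, -0.001]
contact_force: [0.4, 0.4, -0.8]
gripper_width: 0.681
grasp_force: 0.0
pedal px if down [[316.78322653 212.68983321]]
row d [ 0.0493 -0.2464  0.0489] r [ 1.000e-04  3.000e-04 -1.001e-01] dist 0.2047994846179263 ang 8.601414827942229
```

View pics/w3.png

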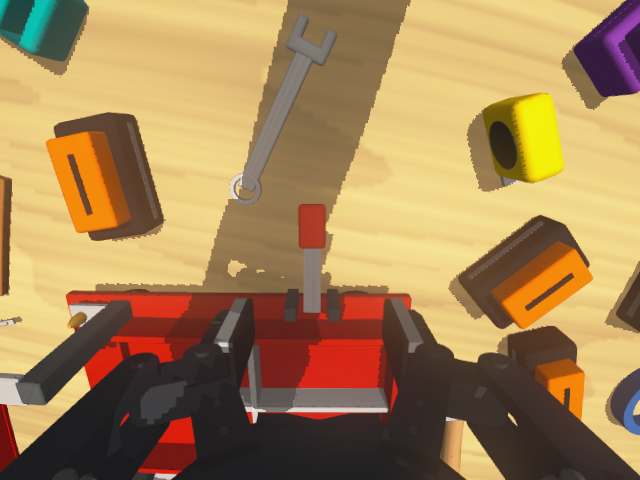

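The pedal now lies flat at (312,227), so the brake is locked. Pack A's orange block is at (88,183).

```bash
python3 -m inch '[{"dx":0.049,"dy":-0.246,"dz":0.049,"rx":0,"ry":0,"rz":-0.1},{"dx":0.049,"dy":-0.246,"dz":0.049,"rx":0,"ry":0,"rz":-0.1},{"dx":0.049,"dy":-0.246,"dz":0.049,"rx":0,"ry":0,"rz":-0.1},{"dx":0.049,"dy":-0.246,"dz":0.049,"rx":0,"ry":0,"rz":-0.1},{"dx":0.049,"dy":-0.246,"dz":0.049,"rx":0,"ry":0,"rz":-0.1}]' 1
python3 - <<'E'
from packs import *
C=cam("wrist"); im=snap("wrist","w4"); import packs; packs.cam=lambda n:C
orange(im,"wrist",.07,1500)
to([.447,-.196,.049],np.radians(109.6))
d=np.load("pose.npz")["cad"];print(state()["joint_pos"].round(2))
w=ray("wrist",[(312,205),(312,227),(312,248)],.08,C)
E
```

```text
time: 4.85
tool_pos: [0.445, -0.1985, 0.1562]
tool_rot: [-0.002, -0.168, 0.986, 0.002]
contact_force: [0.5, 1.0, -0.7]
gripper_width: 1.002
grasp_force: 0.0
orange x,y 0.5256 -0.3418 size 132 20 longaxis deg -6.8 px [102. 283.]
orange x,y 0.4466 -0.1968 size 82 39 longaxis deg 20.2 px [311. 240.]
orange x,y 0.5052 -0.3214 size 113 32 longaxis deg -7.0 px [145. 259.]
row d [-0.0037  0.0013  0.1343] r [ 0.0027 -0.0029 -0.0032] dist 0.10746791916282437 ang 0.4385767151776122
[-0.57 -0.22  2.   -0.    1.37 -2.48]
```

```bash
python3 -m inch '[{"dx":-0.0037,"dy":0.0013,"dz":0.06,"rx":0.0027,"ry":-0.003,"rz":-0.003},{"dx":-0.0037,"dy":0.0013,"dz":0.11,"rx":0.0027,"ry":-0.003,"rz":-0.003},{"dx":-0.0037,"dy":0.0013,"dz":0.1335,"rx":0.0027,"ry":-0.003,"rz":-0.003},{"dx":-0.0037,"dy":0.0013,"dz":0.1335,"rx":0.0027,"ry":-0.003,"rz":-0.003}]' 1
python3 -m inch '[{"dx":0,"dy":0,"dz":0,"rx":0,"ry":0,"rz":0},{"dx":0,"dy":0,"dz":0,"rx":0,"ry":0,"rz":0},{"dx":0,"dy":0,"dz":0,"rx":0,"ry":0,"rz":0},{"dx":0,"dy":0,"dz":0,"rx":0,"ry":0,"rz":0},{"dx":0,"dy":0,"dz":0,"rx":0,"ry":0,"rz":0}]' -1
python3 -m inch '[{"dx":0,"dy":0,"dz":-0.05,"rx":0,"ry":0,"rz":0},{"dx":0,"dy":0,"dz":-0.1,"rx":0,"ry":0,"rz":0},{"dx":0,"dy":0,"dz":-0.16,"rx":0,"ry":0,"rz":0},{"dx":0,"dy":0,"dz":-0.22,"rx":0,"ry":0,"rz":0},{"dx":0,"dy":0,"dz":-0.28,"rx":0,"ry":0,"rz":0}]'
python3 - <<'E'
from h import *
to([.602,-.0925,.28],np.radians(10.76))
E
```

```text
time: 5.3
tool_pos: [0.4462, -0.1905, 0.0483]
tool_rot: [-0.001, -0.173, 0.985, 0.002]
contact_force: [-0.8, 0.1, 0.8]
gripper_width: 1.004
grasp_force: 0.0
time: 5.8
tool_pos: [0.4513, -0.195, 0.0556]
tool_rot: [0.004, -0.172, 0.985, -0.003]
contact_force: [0.1, -1.7, 6.7]
gripper_width: 0.451
grasp_force: 62.8
time: 6.3
tool_pos: [0.4473, -0.1927, 0.2774]
tool_rot: [0.001, -0.172, 0.985, -0.0]
contact_force: [1.1, 0.0, -4.9]
gripper_width: 0.45
grasp_force: 63.7
row d [-0.2245  0.0522 -0.0028] r [-2.000e-03  8.000e-04 -9.414e-01] dist 0.18437209442216168 ang 80.91168137367538
```

```bash
python3 - <<'E'
import re
s=open("h.py").read()
s=s.replace('s=state(); Q=quat();','s,Q=avg();').replace('-s["tool_pos"]','-s').replace('def to(pos,yaw=None):','''def avg(n=5):
    P=[];q=[]
    for i in range(n):
        s=state();P.append(s["tool_pos"]);q.append(np.roll(s["tool_rot"],-1));optics.grab_frame("top")
    P=np.array(P);print("tcp",P.mean(0).round(4),"sd",P.std(0).round(4),"j1,j6",s["joint_pos"][[0,5]].round(2),"w",round(s["gripper_width"],3),"grip",s["grasp_force"]);return P.mean(0),Rn.from_quat(q).mean()
def to(pos,yaw=None,exact=False):''').replace("for k in(-1,0,1,2):","for k in((0,) if exact else (-1,0,1,2)):")
open("h.py","w").write(s)
from h import *
to([.602,-.0925,.28],np.radians(10.76),True)
E
```

```text
tcp [ 0.4493 -0.194   0.2819] sd [0.0014 0.0008 0.0043] j1,j6 [-0.56 -2.48] w 0.45 grip 63.70052218437195
row d [-0.2226  0.0546  0.0037] r [5.000e-04 8.900e-03 1.153e+00] dist 0.18334616870453702 ang 99.09273925326521
```

```bash
python3 -m inch '[{"dx":-0.2226,"dy":0.0546,"dz":0,"rx":0,"ry":0,"rz":0.49},{"dx":-0.2226,"dy":0.0546,"dz":0,"rx":0,"ry":0,"rz":0.49},{"dx":-0.2226,"dy":0.0546,"dz":0,"rx":0,"ry":0,"rz":0.49},{"dx":-0.2226,"dy":0.0546,"dz":0,"rx":0,"ry":0,"rz":0.49},{"dx":-0.2226,"dy":0.0546,"dz":0,"rx":0,"ry":0,"rz":0.49}]'
python3 -m inch '[{"dx":0,"dy":0,"dz":0,"rx":0,"ry":0,"rz":0.49},{"dx":0,"dy":0,"dz":0,"rx":0,"ry":0,"rz":0.49},{"dx":0,"dy":0,"dz":0,"rx":0,"ry":0,"rz":0.49},{"dx":0,"dy":0,"dz":0,"rx":0,"ry":0,"rz":0.49},{"dx":0,"dy":0,"dz":0,"rx":0,"ry":0,"rz":0.49}]'
python3 -m inch '[{"dx":0,"dy":0,"dz":0,"rx":0,"ry":0,"rz":0.173},{"dx":0,"dy":0,"dz":0,"rx":0,"ry":0,"rz":0.173},{"dx":0,"dy":0,"dz":0,"rx":0,"ry":0,"rz":0.173}]'
python3 - <<'E'
from h import *
to([.602,-.0925,.11],np.radians(10.76),True)
snap("wrist","w5")
E
```

```text
time: 7.05
tool_pos: [0.6022, -0.0884, 0.2721]
tool_rot: [-0.001, 0.19, 0.982, 0.001]
contact_force: [-0.9, -0.4, -5.3]
gripper_width: 0.447
grasp_force: 63.8
time: 7.55
tool_pos: [0.5993, -0.0914, 0.2729]
tool_rot: [-0.001, 0.532, 0.847, -0.001]
contact_force: [-0.1, -0.0, -4.2]
gripper_width: 0.448
grasp_force: 63.7
time: 7.85
tool_pos: [0.5994, -0.0915, 0.2734]
tool_rot: [-0.001, 0.635, 0.773, -0.001]
contact_force: [0.1, -0.0, -5.0]
gripper_width: 0.449
grasp_force: 63.7
tcp [ 0.6    -0.0916  0.2748] sd [0.0004 0.0001 0.001 ] j1,j6 [-0.27 -0.47] w 0.452 grip 63.750057220458984
row d [-0.0013  0.0022  0.206 ] r [0.0002 0.0007 0.0061] dist 0.16483781283607254 ang 0.5293804960523062
```

View pics/w5.png

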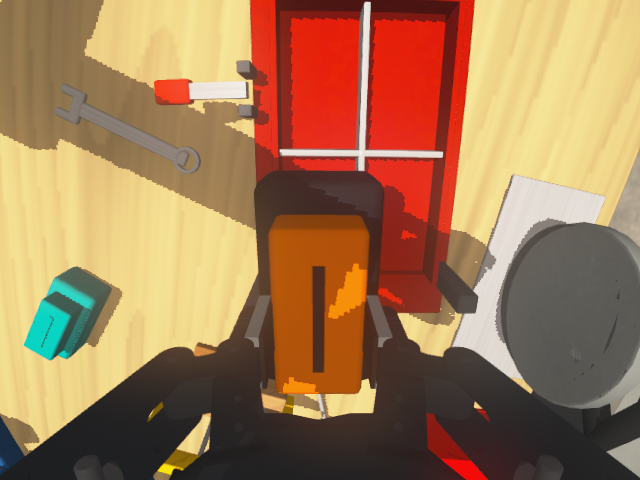

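Pack A is held, its centre about 6 mm toward caddy +y in the fingers; I'll allow for that when placing.

```bash
python3 -m inch '[{"dx":-0.0095,"dy":0.0022,"dz":0.05,"rx":0,"ry":0,"rz":0.006},{"dx":-0.0095,"dy":0.0022,"dz":0.1,"rx":0,"ry":0,"rz":0.006},{"dx":-0.0095,"dy":0.0022,"dz":0.14,"rx":0,"ry":0,"rz":0.006},{"dx":-0.0095,"dy":0.0022,"dz":0.165,"rx":0,"ry":0,"rz":0.006},{"dx":-0.0095,"dy":0.0022,"dz":0.18,"rx":0,"ry":0,"rz":0.006}]'
python3 -m inch '[{"dx":0,"dy":0,"dz":0.008,"rx":0,"ry":0,"rz":0},{"dx":0,"dy":0,"dz":0.015,"rx":0,"ry":0,"rz":0},{"dx":0,"dy":0,"dz":0.021,"rx":0,"ry":0,"rz":0},{"dx":0,"dy":0,"dz":0.024,"rx":0,"ry":0,"rz":0},{"dx":0,"dy":0,"dz":0.024,"rx":0,"ry":0,"rz":0}]'
```

```text
time: 8.65
tool_pos: [0.6038, -0.0991, 0.1313]
tool_rot: [0.001, 0.638, 0.77, 0.0]
contact_force: [0.5, 0.2, -5.0]
gripper_width: 0.452
grasp_force: 63.7
time: 9.15
tool_pos: [0.606, -0.0996, 0.1165]
tool_rot: [0.004, 0.638, 0.77, 0.001]
contact_force: [-0.9, 1.4, -1.7]
gripper_width: 0.451
grasp_force: 64.2
```

```bash
python3 -m inch '[{"dx":0,"dy":0,"dz":0.002,"rx":0,"ry":0,"rz":0},{"dx":0,"dy":0,"dz":0.002,"rx":0,"ry":0,"rz":0},{"dx":0,"dy":0,"dz":0.002,"rx":0,"ry":0,"rz":0}]' 0.4
python3 -m inch '[{"dx":0,"dy":0,"dz":-0.05,"rx":0,"ry":0,"rz":0},{"dx":0,"dy":0,"dz":-0.1,"rx":0,"ry":0,"rz":0},{"dx":0,"dy":0,"dz":-0.16,"rx":0,"ry":0,"rz":0},{"dx":0,"dy":0,"dz":-0.22,"rx":0,"ry":0,"rz":0}]'
python3 - <<'E'
from packs import *
im=snap("wrist","w6");snap("top","t6");im=cv2.imread("pics/t6.png")[:,:,::-1].copy();C=cam("top")
o=[x for x in orange(im,"top",.07,300) if 70<x[2]<95 and 30<x[3]<55]
to([.464,.2185,.2],np.radians(-37.2+90),True)
E
```

```text
time: 9.45
tool_pos: [0.606, -0.0997, 0.1143]
tool_rot: [0.004, 0.638, 0.77, 0.001]
contact_force: [0.7, -0.4, 0.0]
gripper_width: 0.703
grasp_force: 0.0
time: 9.85
tool_pos: [0.604, -0.0991, 0.2912]
tool_rot: [0.003, 0.638, 0.77, 0.001]
contact_force: [0.8, -0.2, -0.2]
gripper_width: 0.697
grasp_force: 0.0
orange x,y -0.1671 0.3305 size 156 60 longaxis deg 88.5 px [206. 469.]
orange x,y -0.0983 0.1021 size 192 43 longaxis deg -16.5 px [281. 442.]
orange x,y 0.3304 0.7378 size 167 72 longaxis deg -42.5 px [ 68. 304.]
orange x,y 0.4494 0.4029 size 82 42 longaxis deg -4.9 px [179. 262.]
orange x,y 0.4638 0.2181 size 82 43 longaxis deg -36.8 px [240. 253.]
orange x,y 0.5854 0.2939 size 82 42 longaxis deg 24.0 px [214. 215.]
orange x,y 0.6011 0.6862 size 203 160 longaxis deg 11.8 px [ 85. 214.]
orange x,y 0.3740 -0.0270 size 745 190 longaxis deg -18.8 px [327. 269.]
orange x,y 0.7759 -0.5594 size 409 44 longaxis deg -82.4 px [500. 147.]
orange x,y 1.1128 -0.3274 size 286 42 longaxis deg -0.1 px [411.  53.]
tcp [ 0.6056 -0.0995  0.2931] sd [0.0015 0.0004 0.0045] j1,j6 [-0.28 -0.47] w 0.701 grip 0.0
row d [ 0.4241 -0.1015  0.1127] r [ 0.0053  0.0066 -0.4901] dist 0.3602783618340536 ang 42.13012584739351
```

View pics/w6.png

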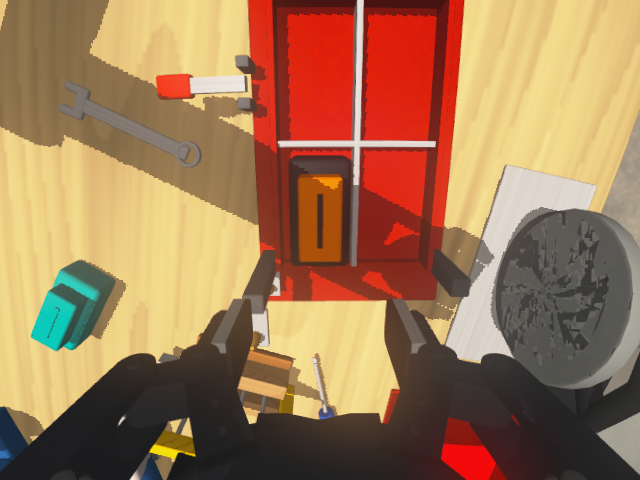

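Pack A sits in its bay with the orange block at (320,220). Next is pack B.

```bash
python3 -m inch '[{"dx":0.28,"dy":-0.067,"dz":0.05,"rx":0,"ry":0,"rz":-0.49},{"dx":0.28,"dy":-0.067,"dz":0.05,"rx":0,"ry":0,"rz":-0.49},{"dx":0.28,"dy":-0.067,"dz":0.05,"rx":0,"ry":0,"rz":-0.49},{"dx":0.28,"dy":-0.067,"dz":0.05,"rx":0,"ry":0,"rz":-0.49},{"dx":0.28,"dy":-0.067,"dz":0.05,"rx":0,"ry":0,"rz":-0.49}]' 1
python3 - <<'E'
from packs import *
C=cam("wrist"); im=snap("wrist","w7"); import packs; packs.cam=lambda n:C
orange(im,"wrist",.07,1500)
to([.464,.218,.16],np.radians(53.2),True)
E
```

```text
time: 10.7
tool_pos: [0.5077, 0.1132, 0.2451]
tool_rot: [0.001, 0.316, 0.949, -0.001]
contact_force: [0.2, 0.2, 0.2]
gripper_width: 0.998
grasp_force: 0.0
orange x,y 0.5879 0.0851 size 172 74 longaxis deg 11.1 px [342. 278.]
orange x,y 0.5832 0.2932 size 89 40 longaxis deg 24.5 px [519. 172.]
orange x,y 0.4654 0.2188 size 79 42 longaxis deg -37.5 px [384. 107.]
tcp [0.5083 0.1129 0.2457] sd [0.0015 0.0021 0.0011] j1,j6 [ 0.07 -0.85] w 0.997 grip 0.0
row d [0.1234 0.0718 0.1068] r [-0.0005  0.0015 -0.0018] dist 0.14261840138642942 ang 0.20716556266446173
```

```bash
python3 -m inch '[{"dx":0.1234,"dy":0.0718,"dz":0.1068,"rx":0,"ry":0.0015,"rz":-0.002},{"dx":0.1234,"dy":0.0718,"dz":0.1068,"rx":0,"ry":0.0015,"rz":-0.002},{"dx":0.1234,"dy":0.0718,"dz":0.1068,"rx":0,"ry":0.0015,"rz":-0.002},{"dx":0.1234,"dy":0.0718,"dz":0.1068,"rx":0,"ry":0.0015,"rz":-0.002}]' 1
python3 - <<'E'
from packs import *
C=cam("wrist"); im=snap("wrist","w8"); import packs; packs.cam=lambda n:C
orange(im,"wrist",.07,1500)
to([.4645,.2184,.054],np.radians(52.8),True)
E
```

```text
time: 11.4
tool_pos: [0.4636, 0.217, 0.1574]
tool_rot: [-0.002, 0.317, 0.948, -0.002]
contact_force: [0.3, -0.5, 0.6]
gripper_width: 0.998
grasp_force: 0.0
orange x,y 0.5803 0.2946 size 92 42 longaxis deg 23.9 px [490. 308.]
orange x,y 0.4641 0.2216 size 81 40 longaxis deg -36.9 px [325. 238.]
orange x,y 0.4512 0.4037 size 80 42 longaxis deg -3.5 px [545.  71.]
tcp [0.4677 0.2155 0.1625] sd [0.0011 0.0003 0.0015] j1,j6 [ 0.29 -0.63] w 1.002 grip 0.0
row d [0.0058 0.0003 0.1356] r [0.0008 0.0027 0.001 ] dist 0.10856241007891104 ang 0.25538168062914585
```

```bash
python3 -m inch '[{"dx":0.005,"dy":0.0005,"dz":0.06,"rx":0,"ry":0.002,"rz":0},{"dx":0.005,"dy":0.0005,"dz":0.11,"rx":0,"ry":0.002,"rz":0},{"dx":0.005,"dy":0.0005,"dz":0.135,"rx":0,"ry":0.002,"rz":0},{"dx":0.005,"dy":0.0005,"dz":0.135,"rx":0,"ry":0.002,"rz":0}]' 1
python3 -m inch '[{"dx":0,"dy":0,"dz":0,"rx":0,"ry":0,"rz":0},{"dx":0,"dy":0,"dz":0,"rx":0,"ry":0,"rz":0},{"dx":0,"dy":0,"dz":0,"rx":0,"ry":0,"rz":0},{"dx":0,"dy":0,"dz":0,"rx":0,"ry":0,"rz":0},{"dx":0,"dy":0,"dz":0,"rx":0,"ry":0,"rz":0}]' -1
python3 -m inch '[{"dx":0,"dy":0,"dz":-0.05,"rx":0,"ry":0,"rz":0},{"dx":0,"dy":0,"dz":-0.1,"rx":0,"ry":0,"rz":0},{"dx":0,"dy":0,"dz":-0.16,"rx":0,"ry":0,"rz":0},{"dx":0,"dy":0,"dz":-0.2,"rx":0,"ry":0,"rz":0},{"dx":0,"dy":0,"dz":-0.24,"rx":0,"ry":0,"rz":0}]'
python3 - <<'E'
from h import *
to([.578,.035,.25],np.radians(10.76),True)
E
```

```text
time: 12.1
tool_pos: [0.4626, 0.2174, 0.0515]
tool_rot: [-0.002, 0.318, 0.948, -0.001]
contact_force: [0.0, 0.0, -0.5]
gripper_width: 1.0
grasp_force: 0.0
time: 12.6
tool_pos: [0.4664, 0.2196, 0.0568]
tool_rot: [0.003, 0.318, 0.948, 0.002]
contact_force: [1.8, 0.6, 6.6]
gripper_width: 0.453
grasp_force: 63.3
time: 13.1
tool_pos: [0.4632, 0.2186, 0.2469]
tool_rot: [-0.0, 0.318, 0.948, 0.0]
contact_force: [0.0, -0.7, -5.2]
gripper_width: 0.446
grasp_force: 63.3
tcp [0.4647 0.219  0.2488] sd [0.0012 0.0004 0.0031] j1,j6 [ 0.3  -0.63] w 0.448 grip 63.344736099243164
row d [-0.2516 -0.0983 -0.0012] r [0.0034 0.0007 0.4911] dist 0.21608406548527337 ang 42.21111369350527
```

```bash
cat >> packs.py <<'E'
def held():
    C=cam("wrist");s=state()["tool_pos"];Q=quat();im=optics.grab_frame("wrist")
    m=cv2.inRange(cv2.cvtColor(im,cv2.COLOR_RGB2HSV),(5,140,60),(18,255,255)); m[:,:255]=0;m[:,385:]=0;m[400:]=0
    m=cv2.morphologyEx(m,cv2.MORPH_OPEN,np.ones((9,9))); p=np.argwhere(m>0)[:,::-1]
    c=max(cv2.findContours(m,0,2)[0],key=cv2.contourArea)[:,0]
    P=Q.inv().apply(ray("wrist",c,s[2]+.016,C)-s); print("held: tool x %.1f..%.1f y %.1f..%.1f mm"%(*np.percentile(P[:,0]*1000,(1,99)),*np.percentile(P[:,1]*1000,(1,99))))
E
python3 -m inch '[{"dx":-0.2516,"dy":-0.0983,"dz":-0.001,"rx":0.003,"ry":0,"rz":0.491},{"dx":-0.2516,"dy":-0.0983,"dz":-0.001,"rx":0.003,"ry":0,"rz":0.491},{"dx":-0.2516,"dy":-0.0983,"dz":-0.001,"rx":0.003,"ry":0,"rz":0.491},{"dx":-0.2516,"dy":-0.0983,"dz":-0.001,"rx":0.003,"ry":0,"rz":0.491},{"dx":-0.2516,"dy":-0.0983,"dz":-0.001,"rx":0.003,"ry":0,"rz":0.491}]'
python3 - <<'E'
from packs import *
to([.578,.035,.116],np.radians(10.76),True)
held()
E
```

```text
time: 13.85
tool_pos: [0.5774, 0.0307, 0.2427]
tool_rot: [-0.002, 0.642, 0.767, -0.004]
contact_force: [-0.9, 1.6, -4.0]
gripper_width: 0.453
grasp_force: 63.3
tcp [0.5768 0.0324 0.2429] sd [0.0007 0.0018 0.0004] j1,j6 [-0.07 -0.26] w 0.45 grip 63.28943967819214
row d [0.003  0.0035 0.1586] r [-0.0058  0.0001 -0.0038] dist 0.126962140240046 ang 0.5968975009311882
held: tool x -35.8..47.1 y -18.2..24.2 mm
```

```bash
python3 -m inch '[{"dx":-0.001,"dy":0.0035,"dz":0.05,"rx":-0.005,"ry":0,"rz":-0.004},{"dx":-0.001,"dy":0.0035,"dz":0.09,"rx":-0.005,"ry":0,"rz":-0.004},{"dx":-0.001,"dy":0.0035,"dz":0.125,"rx":-0.005,"ry":0,"rz":-0.004},{"dx":-0.001,"dy":0.0035,"dz":0.145,"rx":-0.005,"ry":0,"rz":-0.004},{"dx":-0.001,"dy":0.0035,"dz":0.158,"rx":-0.005,"ry":0,"rz":-0.004}]'
python3 -m inch '[{"dx":0,"dy":0,"dz":0.002,"rx":0,"ry":0,"rz":0},{"dx":0,"dy":0,"dz":0.004,"rx":0,"ry":0,"rz":0},{"dx":0,"dy":0,"dz":0.004,"rx":0,"ry":0,"rz":0}]'
```

```text
time: 14.65
tool_pos: [0.5788, 0.0353, 0.1189]
tool_rot: [0.001, 0.635, 0.773, 0.001]
contact_force: [0.3, -0.4, -5.1]
gripper_width: 0.447
grasp_force: 63.2
time: 14.95
tool_pos: [0.5811, 0.0343, 0.1192]
tool_rot: [0.003, 0.635, 0.772, 0.002]
contact_force: [-0.9, -0.2, -4.9]
gripper_width: 0.448
grasp_force: 63.2
```

```bash
python3 -m inch '[{"dx":0,"dy":0,"dz":0.002,"rx":0,"ry":0,"rz":0},{"dx":0,"dy":0,"dz":0.004,"rx":0,"ry":0,"rz":0},{"dx":0,"dy":0,"dz":0.004,"rx":0,"ry":0,"rz":0}]'
python3 -m inch '[{"dx":0,"dy":0,"dz":0,"rx":0,"ry":0,"rz":0},{"dx":0,"dy":0,"dz":0,"rx":0,"ry":0,"rz":0},{"dx":0,"dy":0,"dz":0,"rx":0,"ry":0,"rz":0}]' 0.4
python3 -m inch '[{"dx":0,"dy":0,"dz":-0.05,"rx":0,"ry":0,"rz":0},{"dx":0,"dy":0,"dz":-0.1,"rx":0,"ry":0,"rz":0},{"dx":0,"dy":0,"dz":-0.16,"rx":0,"ry":0,"rz":0},{"dx":0,"dy":0,"dz":-0.2,"rx":0,"ry":0,"rz":0}]'
python3 - <<'E'
from packs import *
snap("wrist","w9");im=snap("top","t9")
orange(im,"top",.07,300)
to([.452,.4035,.16],np.radians(85),True)
E
```

```text
time: 15.25
tool_pos: [0.5813, 0.0343, 0.1169]
tool_rot: [0.003, 0.635, 0.772, 0.002]
contact_force: [-2.5, 0.2, 4.9]
gripper_width: 0.449
grasp_force: 64.4
time: 15.55
tool_pos: [0.5803, 0.0342, 0.1146]
tool_rot: [0.002, 0.635, 0.772, 0.002]
contact_force: [0.2, 0.1, -0.0]
gripper_width: 0.701
grasp_force: 0.0
time: 15.95
tool_pos: [0.5801, 0.0342, 0.2783]
tool_rot: [0.004, 0.635, 0.772, 0.003]
contact_force: [0.9, 0.0, 0.7]
gripper_width: 0.702
grasp_force: 0.0
orange x,y -0.1350 0.1365 size 138 41 longaxis deg -8.7 px [271. 452.]
orange x,y 0.3337 0.7350 size 176 73 longaxis deg -42.3 px [ 67. 302.]
orange x,y 0.4494 0.4030 size 82 42 longaxis deg -4.9 px [179. 261.]
orange x,y 0.5854 0.2939 size 82 42 longaxis deg 24.0 px [214. 215.]
orange x,y 0.6069 -0.1137 size 109 64 longaxis deg -86.1 px [348. 205.]
orange x,y 0.3230 0.0690 size 740 168 longaxis deg 0.2 px [282. 279.]
orange x,y 0.6012 0.6861 size 203 161 longaxis deg 11.5 px [ 85. 214.]
orange x,y 0.7770 -0.5596 size 409 47 longaxis deg -82.2 px [498. 147.]
orange x,y 1.1128 -0.3274 size 286 42 longaxis deg -0.1 px [411.  53.]
tcp [0.58   0.0342 0.2762] sd [0.0013 0.0001 0.0034] j1,j6 [-0.07 -0.26] w 0.7 grip 0.0
row d [ 0.484  -0.0693  0.1438] r [ 0.0039  0.0047 -0.8598] dist 0.40775544196193414 ang 73.89774432297634
```

View pics/w9.png

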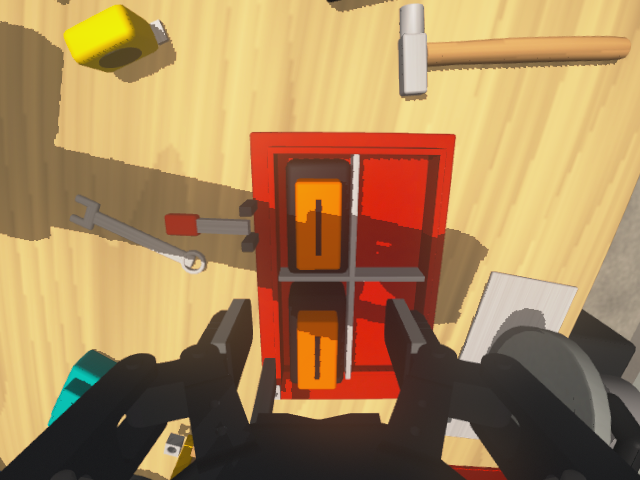

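Packs A (316,350) and B (318,225) are both seated. Next is pack C.

```bash
python3 -m inch '[{"dx":0.25,"dy":-0.035,"dz":0.03,"rx":0,"ry":0,"rz":-0.45},{"dx":0.25,"dy":-0.035,"dz":0.03,"rx":0,"ry":0,"rz":-0.45},{"dx":0.25,"dy":-0.035,"dz":0.03,"rx":0,"ry":0,"rz":-0.45},{"dx":0.25,"dy":-0.035,"dz":0.03,"rx":0,"ry":0,"rz":-0.45},{"dx":0.25,"dy":-0.035,"dz":0.03,"rx":0,"ry":0,"rz":-0.45}]' 1
python3 -m inch '[{"dx":0,"dy":0,"dz":0,"rx":0,"ry":0,"rz":-0.41},{"dx":0,"dy":0,"dz":0,"rx":0,"ry":0,"rz":-0.41},{"dx":0,"dy":0,"dz":0,"rx":0,"ry":0,"rz":-0.41},{"dx":0,"dy":0,"dz":0,"rx":0,"ry":0,"rz":-0.41},{"dx":0,"dy":0,"dz":0,"rx":0,"ry":0,"rz":-0.41}]' 1
python3 - <<'E'
from h import *
to([.450,.403,.16],np.radians(85),True)
E
```

```text
time: 16.8
tool_pos: [0.51, 0.2292, 0.2467]
tool_rot: [-0.0, 0.339, 0.941, -0.0]
contact_force: [0.3, -0.8, 0.2]
gripper_width: 1.002
grasp_force: 0.0
time: 17.3
tool_pos: [0.5126, 0.225, 0.2479]
tool_rot: [0.001, 0.043, 0.999, -0.0]
contact_force: [0.5, -0.0, -0.8]
gripper_width: 1.003
grasp_force: 0.0
tcp [0.5128 0.225  0.2486] sd [0.0002 0.     0.0005] j1,j6 [ 0.28 -1.2 ] w 0.998 grip 0.0
row d [0.0982 0.2147 0.1103] r [-0.0003  0.0019 -0.0009] dist 0.20850504712859405 ang 0.18176371607376934
```

```bash
python3 -m inch '[{"dx":0.0982,"dy":0.2147,"dz":0.1103,"rx":0,"ry":0.0019,"rz":-0.001},{"dx":0.0982,"dy":0.2147,"dz":0.1103,"rx":0,"ry":0.0019,"rz":-0.001},{"dx":0.0982,"dy":0.2147,"dz":0.1103,"rx":0,"ry":0.0019,"rz":-0.001},{"dx":0.0982,"dy":0.2147,"dz":0.1103,"rx":0,"ry":0.0019,"rz":-0.001},{"dx":0.0982,"dy":0.2147,"dz":0.1103,"rx":0,"ry":0.0019,"rz":-0.001}]' 1
python3 - <<'E'
from packs import *
optics.grab_frame("top");optics.grab_frame("top")
C=cam("wrist"); im=snap("wrist","w10"); import packs; packs.cam=lambda n:C
orange(im,"wrist",.07,1500)
to([.450,.403,.054],np.radians(85),True)
E
```

```text
time: 18.05
tool_pos: [0.447, 0.4055, 0.1578]
tool_rot: [-0.001, 0.041, 0.999, -0.001]
contact_force: [0.3, -0.0, 0.4]
gripper_width: 1.001
grasp_force: 0.0
orange x,y 0.5740 0.6379 size 102 62 longaxis deg 14.4 px [606. 355.]
orange x,y 0.4493 0.4054 size 82 39 longaxis deg -5.4 px [326. 238.]
tcp [0.4513 0.4026 0.1623] sd [0.0005 0.0003 0.0006] j1,j6 [ 0.61 -0.88] w 1.002 grip 0.0
row d [0.0021 0.0003 0.1354] r [0.0006 0.0023 0.0004] dist 0.10832378487822025 ang 0.20461504220693744
```

```bash
python3 -m inch '[{"dx":0.0025,"dy":0.002,"dz":0.06,"rx":0,"ry":0.002,"rz":0},{"dx":0.0025,"dy":0.002,"dz":0.11,"rx":0,"ry":0.002,"rz":0},{"dx":0.0025,"dy":0.002,"dz":0.135,"rx":0,"ry":0.002,"rz":0},{"dx":0.0025,"dy":0.002,"dz":0.135,"rx":0,"ry":0.002,"rz":0}]' 1
python3 -m inch '[{"dx":0,"dy":0,"dz":0,"rx":0,"ry":0,"rz":0},{"dx":0,"dy":0,"dz":0,"rx":0,"ry":0,"rz":0},{"dx":0,"dy":0,"dz":0,"rx":0,"ry":0,"rz":0},{"dx":0,"dy":0,"dz":0,"rx":0,"ry":0,"rz":0},{"dx":0,"dy":0,"dz":0,"rx":0,"ry":0,"rz":0}]' -1
python3 -m inch '[{"dx":0,"dy":0,"dz":-0.05,"rx":0,"ry":0,"rz":0},{"dx":0,"dy":0,"dz":-0.1,"rx":0,"ry":0,"rz":0},{"dx":0,"dy":0,"dz":-0.16,"rx":0,"ry":0,"rz":0},{"dx":0,"dy":0,"dz":-0.21,"rx":0,"ry":0,"rz":0},{"dx":0,"dy":0,"dz":-0.26,"rx":0,"ry":0,"rz":0}]'
python3 -m inch '[{"dx":0,"dy":0,"dz":0,"rx":0,"ry":0,"rz":0.4},{"dx":0,"dy":0,"dz":0,"rx":0,"ry":0,"rz":0.4},{"dx":0,"dy":0,"dz":0,"rx":0,"ry":0,"rz":0.4},{"dx":0,"dy":0,"dz":0,"rx":0,"ry":0,"rz":0.4},{"dx":0,"dy":0,"dz":0,"rx":0,"ry":0,"rz":0.4}]'
python3 -m inch '[{"dx":0,"dy":0,"dz":0,"rx":0,"ry":0,"rz":0.464},{"dx":0,"dy":0,"dz":0,"rx":0,"ry":0,"rz":0.464},{"dx":0,"dy":0,"dz":0,"rx":0,"ry":0,"rz":0.464},{"dx":0,"dy":0,"dz":0,"rx":0,"ry":0,"rz":0.464},{"dx":0,"dy":0,"dz":0,"rx":0,"ry":0,"rz":0.464}]'
python3 - <<'E'
from packs import *
to([.681,-.078,.28],np.radians(10.76),True)
held()
E
```

```text
time: 18.85
tool_pos: [0.4469, 0.4024, 0.0497]
tool_rot: [-0.003, 0.043, 0.999, -0.002]
contact_force: [-0.5, 0.1, -0.2]
gripper_width: 0.999
grasp_force: 0.0
time: 19.35
tool_pos: [0.4504, 0.4056, 0.0561]
tool_rot: [0.001, 0.043, 0.999, 0.001]
contact_force: [-0.7, -2.2, 6.1]
gripper_width: 0.449
grasp_force: 62.5
time: 19.85
tool_pos: [0.4484, 0.4045, 0.2626]
tool_rot: [-0.001, 0.043, 0.999, 0.0]
contact_force: [0.8, 0.3, -4.0]
gripper_width: 0.445
grasp_force: 62.4
time: 20.35
tool_pos: [0.4485, 0.4045, 0.2605]
tool_rot: [-0.001, 0.336, 0.942, -0.001]
contact_force: [0.2, 0.4, -3.6]
gripper_width: 0.449
grasp_force: 62.3
time: 20.85
tool_pos: [0.4486, 0.4046, 0.2608]
tool_rot: [-0.001, 0.637, 0.77, -0.001]
contact_force: [0.4, 0.2, -3.4]
gripper_width: 0.45
grasp_force: 62.2
tcp [0.4487 0.4046 0.2609] sd [0.     0.     0.0001] j1,j6 [0.61 0.42] w 0.448 grip 62.26767182350159
row d [-0.6474  0.1706 -0.0244] r [-0.0011 -0.0002  0.002 ] dist 0.535974438917738 ang 0.19771605000811796
held: tool x -35.8..45.5 y -19.5..24.1 mm
```

```bash
python3 -m inch '[{"dx":-0.216,"dy":0.057,"dz":-0.024,"rx":0,"ry":0,"rz":0},{"dx":-0.216,"dy":0.057,"dz":-0.024,"rx":0,"ry":0,"rz":0},{"dx":-0.216,"dy":0.057,"dz":-0.024,"rx":0,"ry":0,"rz":0},{"dx":-0.216,"dy":0.057,"dz":-0.024,"rx":0,"ry":0,"rz":0}]'
python3 -m inch '[{"dx":-0.216,"dy":0.057,"dz":0,"rx":0,"ry":0,"rz":0},{"dx":-0.216,"dy":0.057,"dz":0,"rx":0,"ry":0,"rz":0},{"dx":-0.216,"dy":0.057,"dz":0,"rx":0,"ry":0,"rz":0},{"dx":-0.216,"dy":0.057,"dz":0,"rx":0,"ry":0,"rz":0}]'
python3 -m inch '[{"dx":-0.215,"dy":0.057,"dz":0,"rx":0,"ry":0,"rz":0},{"dx":-0.215,"dy":0.057,"dz":0,"rx":0,"ry":0,"rz":0},{"dx":-0.215,"dy":0.057,"dz":0,"rx":0,"ry":0,"rz":0},{"dx":-0.215,"dy":0.057,"dz":0,"rx":0,"ry":0,"rz":0}]'
python3 - <<'E'
from packs import *
to([.681,-.079,.116],np.radians(10.76),True)
held()
E
```

```text
time: 21.55
tool_pos: [0.5276, 0.2408, 0.2812]
tool_rot: [0.0, 0.637, 0.771, 0.0]
contact_force: [0.7, -0.5, -3.5]
gripper_width: 0.445
grasp_force: 62.3
time: 21.95
tool_pos: [0.6047, 0.079, 0.2803]
tool_rot: [0.0, 0.637, 0.77, -0.0]
contact_force: [0.2, 0.1, -4.4]
gripper_width: 0.446
grasp_force: 62.3
time: 22.35
tool_pos: [0.6817, -0.0816, 0.2798]
tool_rot: [-0.0, 0.637, 0.77, -0.001]
contact_force: [0.7, -0.1, -4.0]
gripper_width: 0.448
grasp_force: 62.3
tcp [ 0.6815 -0.0813  0.2795] sd [0.0006 0.0022 0.0002] j1,j6 [-0.22 -0.41] w 0.448 grip 62.32297897338867
row d [3.000e-03 1.000e-04 2.044e-01] r [-0.0008  0.0002 -0.0002] dist 0.16351531124346366 ang 0.07550297278676205
held: tool x -35.8..45.6 y -18.7..21.0 mm
```

```bash
python3 -m inch '[{"dx":0.001,"dy":0,"dz":0.055,"rx":0,"ry":0,"rz":0},{"dx":0.001,"dy":0,"dz":0.11,"rx":0,"ry":0,"rz":0},{"dx":0.001,"dy":0,"dz":0.155,"rx":0,"ry":0,"rz":0},{"dx":0.001,"dy":0,"dz":0.18,"rx":0,"ry":0,"rz":0},{"dx":0.001,"dy":0,"dz":0.193,"rx":0,"ry":0,"rz":0}]'
python3 -m inch '[{"dx":0,"dy":0,"dz":0.005,"rx":0,"ry":0,"rz":0},{"dx":0,"dy":0,"dz":0.009,"rx":0,"ry":0,"rz":0},{"dx":0,"dy":0,"dz":0.013,"rx":0,"ry":0,"rz":0},{"dx":0,"dy":0,"dz":0.015,"rx":0,"ry":0,"rz":0},{"dx":0,"dy":0,"dz":0.015,"rx":0,"ry":0,"rz":0}]'
```

```text
time: 23.15
tool_pos: [0.6785, -0.075, 0.1226]
tool_rot: [-0.003, 0.636, 0.772, -0.001]
contact_force: [-0.2, -0.1, -3.6]
gripper_width: 0.452
grasp_force: 62.2
time: 23.65
tool_pos: [0.6816, -0.077, 0.1161]
tool_rot: [0.001, 0.637, 0.771, 0.001]
contact_force: [-1.6, 1.9, 2.3]
gripper_width: 0.445
grasp_force: 63.0
```

Contact made; release and go to pack D.

```bash
python3 -m inch '[{"dx":0,"dy":0,"dz":0,"rx":0,"ry":0,"rz":0},{"dx":0,"dy":0,"dz":0,"rx":0,"ry":0,"rz":0},{"dx":0,"dy":0,"dz":0,"rx":0,"ry":0,"rz":0}]' 0.4
python3 -m inch '[{"dx":0,"dy":0,"dz":-0.05,"rx":0,"ry":0,"rz":0},{"dx":0,"dy":0,"dz":-0.1,"rx":0,"ry":0,"rz":0},{"dx":0,"dy":0,"dz":-0.16,"rx":0,"ry":0,"rz":0},{"dx":0,"dy":0,"dz":-0.2,"rx":0,"ry":0,"rz":0}]'
python3 -m inch '[{"dx":0.22,"dy":0,"dz":0,"rx":0,"ry":0,"rz":0},{"dx":0.22,"dy":0,"dz":0,"rx":0,"ry":0,"rz":0},{"dx":0.22,"dy":0,"dz":0,"rx":0,"ry":0,"rz":0},{"dx":0.22,"dy":0,"dz":0,"rx":0,"ry":0,"rz":0}]'
python3 - <<'E'
from packs import *
snap("wrist","w11");im=snap("top","t11")
o=orange(im,"top",.07,300)
to([.5854,.2939,.16],np.radians(114),True)
E
```

```text
time: 23.95
tool_pos: [0.6809, -0.0772, 0.1143]
tool_rot: [0.0, 0.637, 0.771, 0.0]
contact_force: [-0.2, -0.1, -0.3]
gripper_width: 0.698
grasp_force: 0.0
time: 24.35
tool_pos: [0.6816, -0.0773, 0.2784]
tool_rot: [0.002, 0.637, 0.771, 0.001]
contact_force: [0.7, -0.1, 0.3]
gripper_width: 0.699
grasp_force: 0.0
time: 24.75
tool_pos: [0.6467, 0.0991, 0.2743]
tool_rot: [-0.001, 0.636, 0.772, 0.0]
contact_force: [0.7, -0.7, 0.2]
gripper_width: 0.702
grasp_force: 0.0
orange x,y -0.1785 0.2290 size 372 43 longaxis deg 88.4 px [243. 472.]
orange x,y -0.0497 0.1610 size 195 63 longaxis deg -1.0 px [262. 430.]
orange x,y 0.3305 0.7379 size 167 72 longaxis deg -42.6 px [ 68. 304.]
orange x,y 0.5856 0.2940 size 82 42 longaxis deg 23.7 px [214. 215.]
orange x,y 0.5876 -0.1134 size 103 98 longaxis deg -79.1 px [351. 208.]
orange x,y 0.6010 0.6861 size 203 161 longaxis deg 11.5 px [ 86. 214.]
orange x,y 0.6923 -0.0893 size 102 45 longaxis deg -79.0 px [339. 177.]
orange x,y 0.4401 0.1021 size 736 236 longaxis deg 4.9 px [263. 263.]
orange x,y 0.7813 -0.5584 size 408 45 longaxis deg -84.1 px [497. 146.]
orange x,y 1.1128 -0.3273 size 286 42 longaxis deg -0.2 px [412.  55.]
tcp [0.6474 0.0965 0.2741] sd [0.0004 0.0016 0.0001] j1,j6 [ 0.03 -0.16] w 0.698 grip 0.0
row d [ 0.257  -0.0293  0.1427] r [ 0.0000e+00 -4.0000e-04 -1.1993e+00] dist 0.23629818688037166 ang 103.07121501131822
```

View pics/w11.png

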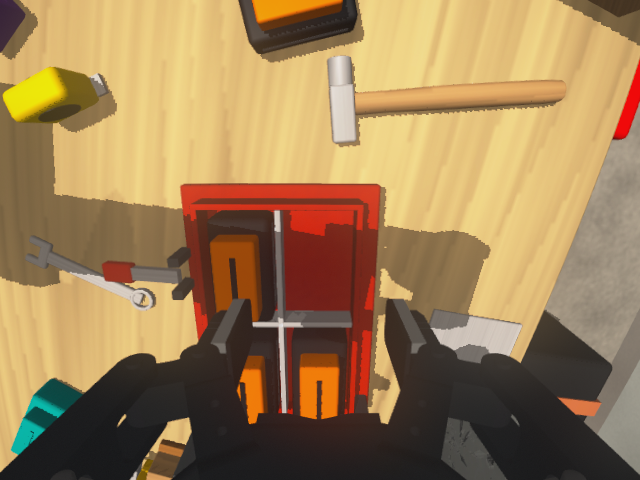

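Three packs are seated. Pack D is next, using the other tool yaw and a narrower opening because the hammer is close.

```bash
python3 -m inch '[{"dx":0.2,"dy":-0.0293,"dz":0.03,"rx":0,"ry":0,"rz":0.45},{"dx":0.2,"dy":-0.0293,"dz":0.03,"rx":0,"ry":0,"rz":0.45},{"dx":0.2,"dy":-0.0293,"dz":0.03,"rx":0,"ry":0,"rz":0.45},{"dx":0.2,"dy":-0.0293,"dz":0.03,"rx":0,"ry":0,"rz":0.45},{"dx":0.2,"dy":-0.0293,"dz":0.03,"rx":0,"ry":0,"rz":0.45}]' 0.6
python3 -m inch '[{"dx":0,"dy":0,"dz":0,"rx":0,"ry":0,"rz":0.447},{"dx":0,"dy":0,"dz":0,"rx":0,"ry":0,"rz":0.447},{"dx":0,"dy":0,"dz":0,"rx":0,"ry":0,"rz":0.447},{"dx":0,"dy":0,"dz":0,"rx":0,"ry":0,"rz":0.447},{"dx":0,"dy":0,"dz":0,"rx":0,"ry":0,"rz":0.447}]'
python3 - <<'E'
from packs import *
optics.grab_frame("top")
C=cam("wrist"); im=snap("wrist","w12"); import packs; packs.cam=lambda n:C
orange(im,"wrist",.07,1500)
to([.5856,.2940,.14],np.radians(-66.3),True)
E
```

```text
time: 25.6
tool_pos: [0.5935, 0.2499, 0.2492]
tool_rot: [-0.001, 0.857, 0.515, -0.001]
contact_force: [0.1, -0.3, 0.7]
gripper_width: 0.798
grasp_force: 0.0
time: 26.1
tool_pos: [0.5951, 0.2472, 0.2499]
tool_rot: [-0.0, 0.979, 0.203, -0.0]
contact_force: [-0.6, 0.6, 0.5]
gripper_width: 0.798
grasp_force: 0.0
orange x,y 0.5724 -0.0710 size 241 64 longaxis deg -80.5 px [559. 349.]
orange x,y 0.5898 0.2962 size 80 41 longaxis deg 23.9 px [269. 200.]
tcp [0.5948 0.2476 0.25  ] sd [0.0001 0.0003 0.    ] j1,j6 [0.28 1.44] w 0.799 grip 0.0
row d [ 0.0128 -0.0576  0.1375] r [-0.0004  0.0004  0.0005] dist 0.11970900601474309 ang 0.06616838402948656
```

```bash
python3 -m inch '[{"dx":0.015,"dy":-0.0576,"dz":0.1375,"rx":0,"ry":0,"rz":0},{"dx":0.015,"dy":-0.0576,"dz":0.1375,"rx":0,"ry":0,"rz":0},{"dx":0.015,"dy":-0.0576,"dz":0.1375,"rx":0,"ry":0,"rz":0},{"dx":0.015,"dy":-0.0576,"dz":0.1375,"rx":0,"ry":0,"rz":0}]'
python3 - <<'E'
from packs import *
optics.grab_frame("top")
C=cam("wrist"); im=snap("wrist","w13"); import packs; packs.cam=lambda n:C
orange(im,"wrist",.07,1500)
to([.5868,.2950,.054],np.radians(-66.3),True)
E
```

```text
time: 26.85
tool_pos: [0.5841, 0.2954, 0.1358]
tool_rot: [0.0, 0.978, 0.207, -0.004]
contact_force: [-0.2, 0.5, 0.2]
gripper_width: 0.799
grasp_force: 0.0
orange x,y 0.5904 0.2973 size 81 40 longaxis deg 23.9 px [315. 245.]
tcp [0.5884 0.2956 0.143 ] sd [0.0004 0.     0.0008] j1,j6 [0.35 1.51] w 0.799 grip 0.0
row d [-2.600e-03 -1.000e-04  1.113e-01] r [-0.0001 -0.0025  0.0004] dist 0.089049186713062 ang 0.21615408982415293
```

```bash
python3 -m inch '[{"dx":-0.001,"dy":0,"dz":0.06,"rx":0,"ry":-0.002,"rz":0},{"dx":-0.001,"dy":0,"dz":0.095,"rx":0,"ry":-0.002,"rz":0},{"dx":-0.001,"dy":0,"dz":0.111,"rx":0,"ry":-0.002,"rz":0},{"dx":-0.001,"dy":0,"dz":0.111,"rx":0,"ry":-0.002,"rz":0}]'
python3 -m inch '[{"dx":0,"dy":0,"dz":0,"rx":0,"ry":0,"rz":0},{"dx":0,"dy":0,"dz":0,"rx":0,"ry":0,"rz":0},{"dx":0,"dy":0,"dz":0,"rx":0,"ry":0,"rz":0},{"dx":0,"dy":0,"dz":0,"rx":0,"ry":0,"rz":0},{"dx":0,"dy":0,"dz":0,"rx":0,"ry":0,"rz":0}]' -1
python3 -m inch '[{"dx":0,"dy":0,"dz":-0.05,"rx":0,"ry":0,"rz":0},{"dx":0,"dy":0,"dz":-0.1,"rx":0,"ry":0,"rz":0},{"dx":0,"dy":0,"dz":-0.16,"rx":0,"ry":0,"rz":0},{"dx":0,"dy":0,"dz":-0.21,"rx":0,"ry":0,"rz":0},{"dx":0,"dy":0,"dz":-0.25,"rx":0,"ry":0,"rz":0}]'
python3 -m inch '[{"dx":0,"dy":0,"dz":0,"rx":0,"ry":0,"rz":-0.45},{"dx":0,"dy":0,"dz":0,"rx":0,"ry":0,"rz":-0.45},{"dx":0,"dy":0,"dz":0,"rx":0,"ry":0,"rz":-0.45},{"dx":0,"dy":0,"dz":0,"rx":0,"ry":0,"rz":-0.45},{"dx":0,"dy":0,"dz":0,"rx":0,"ry":0,"rz":-0.45}]'
python3 -m inch '[{"dx":0,"dy":0,"dz":0,"rx":0,"ry":0,"rz":-0.447},{"dx":0,"dy":0,"dz":0,"rx":0,"ry":0,"rz":-0.447},{"dx":0,"dy":0,"dz":0,"rx":0,"ry":0,"rz":-0.447},{"dx":0,"dy":0,"dz":0,"rx":0,"ry":0,"rz":-0.447},{"dx":0,"dy":0,"dz":0,"rx":0,"ry":0,"rz":-0.447}]'
python3 - <<'E'
from packs import *
to([.656,.049,.26],np.radians(10.76),True)
held()
E
```

```text
time: 27.6
tool_pos: [0.5848, 0.2947, 0.0496]
tool_rot: [0.0, 0.979, 0.206, -0.003]
contact_force: [0.8, 1.0, 0.6]
gripper_width: 0.8
grasp_force: 0.0
time: 28.1
tool_pos: [0.5878, 0.2963, 0.0544]
tool_rot: [-0.0, 0.979, 0.206, 0.001]
contact_force: [-0.4, 1.5, 6.6]
gripper_width: 0.452
grasp_force: 61.8
time: 28.6
tool_pos: [0.5868, 0.2955, 0.2541]
tool_rot: [-0.0, 0.979, 0.206, -0.001]
contact_force: [0.4, 0.2, -3.5]
gripper_width: 0.455
grasp_force: 62.6
time: 29.1
tool_pos: [0.586, 0.2952, 0.2502]
tool_rot: [-0.001, 0.854, 0.52, -0.003]
contact_force: [0.3, 0.5, -3.9]
gripper_width: 0.45
grasp_force: 62.5
time: 29.6
tool_pos: [0.586, 0.2951, 0.2502]
tool_rot: [-0.001, 0.635, 0.772, -0.002]
contact_force: [-0.5, 0.2, -3.7]
gripper_width: 0.448
grasp_force: 62.5
tcp [0.5861 0.2952 0.2503] sd [0.0001 0.0001 0.0001] j1,j6 [0.35 0.17] w 0.455 grip 62.46371269226074
row d [-0.3187  0.0275 -0.0121] r [-0.0035  0.0004  0.0018] dist 0.2561157897162133 ang 0.3358269137735516
held: tool x -35.8..45.2 y -19.6..23.4 mm
```

```bash
python3 -m inch '[{"dx":-0.16,"dy":0.014,"dz":-0.02,"rx":-0.003,"ry":0,"rz":0.002},{"dx":-0.16,"dy":0.014,"dz":-0.02,"rx":-0.003,"ry":0,"rz":0.002},{"dx":-0.16,"dy":0.014,"dz":-0.02,"rx":-0.003,"ry":0,"rz":0.002}]'
python3 -m inch '[{"dx":-0.159,"dy":0.014,"dz":0,"rx":0,"ry":0,"rz":0},{"dx":-0.159,"dy":0.014,"dz":0,"rx":0,"ry":0,"rz":0},{"dx":-0.159,"dy":0.014,"dz":0,"rx":0,"ry":0,"rz":0},{"dx":-0.159,"dy":0.014,"dz":0,"rx":0,"ry":0,"rz":0}]'
python3 - <<'E'
from packs import *
optics.grab_frame("top")
to([.656,.0485,.116],np.radians(10.76),True)
held()
E
```

```text
time: 30.2
tool_pos: [0.6225, 0.1691, 0.2679]
tool_rot: [0.001, 0.639, 0.769, 0.0]
contact_force: [0.3, -0.4, -2.9]
gripper_width: 0.45
grasp_force: 62.5
time: 30.6
tool_pos: [0.657, 0.0448, 0.267]
tool_rot: [0.001, 0.641, 0.768, -0.0]
contact_force: [0.1, 0.7, -3.7]
gripper_width: 0.453
grasp_force: 62.5
tcp [0.6562 0.049  0.2671] sd [0.0002 0.0011 0.0001] j1,j6 [-0.04 -0.22] w 0.449 grip 62.50500440597534
row d [-0.0006 -0.0005  0.1889] r [ 0.0004 -0.0003 -0.0015] dist 0.15113127755074016 ang 0.13975063770709095
held: tool x -35.9..45.6 y -23.4..24.2 mm
```

```bash
python3 -m inch '[{"dx":-0.001,"dy":0,"dz":0.05,"rx":0,"ry":0,"rz":-0.0015},{"dx":-0.001,"dy":0,"dz":0.1,"rx":0,"ry":0,"rz":-0.0015},{"dx":-0.001,"dy":0,"dz":0.14,"rx":0,"ry":0,"rz":-0.0015},{"dx":-0.001,"dy":0,"dz":0.165,"rx":0,"ry":0,"rz":-0.0015},{"dx":-0.001,"dy":0,"dz":0.18,"rx":0,"ry":0,"rz":-0.0015}]'
python3 -m inch '[{"dx":0,"dy":0,"dz":0.005,"rx":0,"ry":0,"rz":0},{"dx":0,"dy":0,"dz":0.009,"rx":0,"ry":0,"rz":0},{"dx":0,"dy":0,"dz":0.012,"rx":0,"ry":0,"rz":0},{"dx":0,"dy":0,"dz":0.014,"rx":0,"ry":0,"rz":0},{"dx":0,"dy":0,"dz":0.014,"rx":0,"ry":0,"rz":0}]'
```

```text
time: 31.45
tool_pos: [0.655, 0.0492, 0.1204]
tool_rot: [-0.001, 0.637, 0.771, -0.001]
contact_force: [-1.1, 0.6, -4.1]
gripper_width: 0.448
grasp_force: 62.4
time: 31.95
tool_pos: [0.6577, 0.0482, 0.1143]
tool_rot: [0.001, 0.637, 0.771, 0.001]
contact_force: [-1.6, 0.3, 3.1]
gripper_width: 0.454
grasp_force: 63.2
```

```bash
python3 -m inch '[{"dx":0,"dy":0,"dz":0,"rx":0,"ry":0,"rz":0},{"dx":0,"dy":0,"dz":0,"rx":0,"ry":0,"rz":0},{"dx":0,"dy":0,"dz":0,"rx":0,"ry":0,"rz":0}]' 0.4
python3 -m inch '[{"dx":0,"dy":0,"dz":-0.05,"rx":0,"ry":0,"rz":0},{"dx":0,"dy":0,"dz":-0.1,"rx":0,"ry":0,"rz":0},{"dx":0,"dy":0,"dz":-0.16,"rx":0,"ry":0,"rz":0},{"dx":0,"dy":0,"dz":-0.22,"rx":0,"ry":0,"rz":0},{"dx":0,"dy":0,"dz":-0.28,"rx":0,"ry":0,"rz":0}]'
python3 -m inch '[{"dx":0,"dy":0,"dz":0,"rx":0,"ry":0,"rz":-0.42},{"dx":0,"dy":0,"dz":0,"rx":0,"ry":0,"rz":-0.42},{"dx":0,"dy":0,"dz":0,"rx":0,"ry":0,"rz":-0.42},{"dx":0,"dy":0,"dz":0,"rx":0,"ry":0,"rz":-0.42},{"dx":0,"dy":0,"dz":0,"rx":0,"ry":0,"rz":-0.42}]'
python3 -m inch '[{"dx":0,"dy":0,"dz":0,"rx":0,"ry":0,"rz":-0.427},{"dx":0,"dy":0,"dz":0,"rx":0,"ry":0,"rz":-0.427},{"dx":0,"dy":0,"dz":0,"rx":0,"ry":0,"rz":-0.427},{"dx":0,"dy":0,"dz":0,"rx":0,"ry":0,"rz":-0.427},{"dx":0,"dy":0,"dz":0,"rx":0,"ry":0,"rz":-0.427}]'
python3 - <<'E'
from h import *
to([.531,-.368,.33],np.radians(83.55),True)
E
```

```text
time: 32.25
tool_pos: [0.657, 0.0481, 0.1126]
tool_rot: [0.001, 0.637, 0.771, 0.001]
contact_force: [-0.2, 0.6, -0.4]
gripper_width: 0.7
grasp_force: 0.0
time: 32.75
tool_pos: [0.6562, 0.0481, 0.3381]
tool_rot: [0.0, 0.637, 0.771, 0.0]
contact_force: [0.8, 0.4, 0.3]
gripper_width: 0.701
grasp_force: 0.0
time: 33.25
tool_pos: [0.6565, 0.0481, 0.3361]
tool_rot: [0.001, 0.366, 0.931, 0.0]
contact_force: [-0.3, -0.6, -0.1]
gripper_width: 0.702
grasp_force: 0.0
time: 33.75
tool_pos: [0.6565, 0.0481, 0.3361]
tool_rot: [0.001, 0.054, 0.999, 0.0]
contact_force: [-0.1, -0.2, 0.1]
gripper_width: 0.704
grasp_force: 0.0
tcp [0.6565 0.0482 0.3361] sd [0. 0. 0.] j1,j6 [-0.04 -1.5 ] w 0.699 grip 0.0
row d [ 0.0983 -0.5344  0.0074] r [0.0001 0.0007 0.0011] dist 0.4346984321373049 ang 0.11468232614900754
```

```bash
python3 -m inch '[{"dx":0.049,"dy":-0.267,"dz":0.005,"rx":0,"ry":0,"rz":0.001},{"dx":0.049,"dy":-0.267,"dz":0.005,"rx":0,"ry":0,"rz":0.001},{"dx":0.049,"dy":-0.267,"dz":0.005,"rx":0,"ry":0,"rz":0.001},{"dx":0.049,"dy":-0.267,"dz":0.005,"rx":0,"ry":0,"rz":0.001},{"dx":0.049,"dy":-0.267,"dz":0.005,"rx":0,"ry":0,"rz":0.001}]' 1
python3 - <<'E'
from h import *
[optics.grab_frame("top") for _ in range(3)]
c=cam("wrist");np.savez("pics/w14.npz",R=c[1],t=c[2]);snap("wrist","w14")
E
python3 -m inch '[{"dx":0.049,"dy":-0.267,"dz":0,"rx":0,"ry":0,"rz":0},{"dx":0.049,"dy":-0.267,"dz":0,"rx":0,"ry":0,"rz":0},{"dx":0.049,"dy":-0.267,"dz":0,"rx":0,"ry":0,"rz":0},{"dx":0.049,"dy":-0.267,"dz":0,"rx":0,"ry":0,"rz":0},{"dx":0.049,"dy":-0.267,"dz":0,"rx":0,"ry":0,"rz":0}]' 1
python3 - <<'E'
from h import *
[optics.grab_frame("top") for _ in range(3)]
c=cam("wrist");np.savez("pics/w15.npz",R=c[1],t=c[2]);snap("wrist","w15")
a=cv2.imread("pics/w14.png");b=cv2.imread("pics/w15.png")
o=np.vstack([a[60:360],b[60:360]]);cv2.imwrite("pics/c2.png",cv2.resize(o,(640,600)))
print(avg()[0])
E
```

```text
time: 34.5
tool_pos: [0.5923, -0.1634, 0.332]
tool_rot: [0.0, 0.059, 0.998, -0.0]
contact_force: [0.8, 1.0, 0.4]
gripper_width: 1.0
grasp_force: 0.0
time: 35.2
tool_pos: [0.5302, -0.3696, 0.3315]
tool_rot: [0.0, 0.057, 0.998, -0.0]
contact_force: [0.3, 0.7, 0.7]
gripper_width: 0.999
grasp_force: 0.0
tcp [ 0.5316 -0.3657  0.3321] sd [0.0001 0.0002 0.0001] j1,j6 [-0.72 -2.18] w 0.997 grip 0.0
[ 0.53163382 -0.3657172   0.33205378]
```

View pics/c2.png

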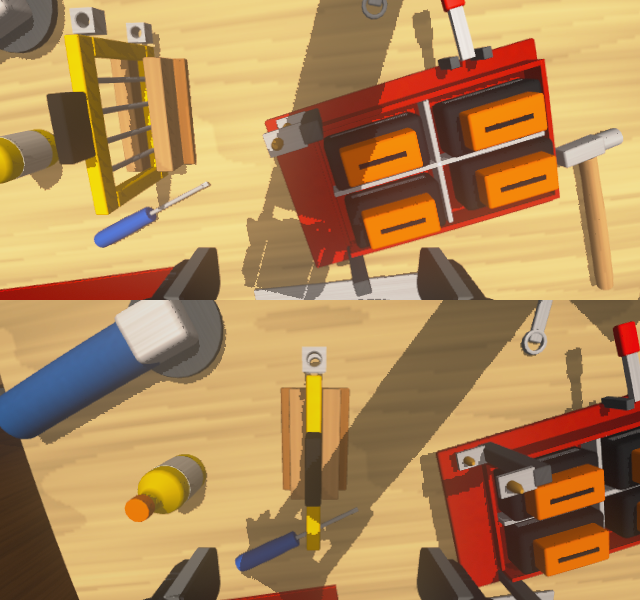

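All four packs sit in their bays. In the lower half the gate is directly under the tool: knuckle hole (314,119), tab centre (314,229).

```bash
python3 - <<'E'
from h import *
d=np.load("pics/w15.npz");C=(cam("wrist")[0],d["R"],d["t"])
im=cv2.imread("pics/w15.png");hsv=cv2.cvtColor(im,cv2.COLOR_BGR2HSV)
m=cv2.inRange(hsv,(22,150,60),(34,255,255));m[:, :295]=0;m[:,335:]=0;m[:125]=0;m[315:]=0
dk=((hsv[...,2]<60)).astype(np.uint8);dk[:,:295]=0;dk[:,335:]=0;dk[:185]=0;dk[270:]=0
for nm,mm,z in(("frame",m,.162),("tab",dk,.196)):
    c=max(cv2.findContours(mm,0,2)[0],key=cv2.contourArea)[:,0]
    w=ray("wrist",c,z,C)[:,:2]*1000;print(nm,cv2.minAreaRect(w.astype(np.float32)),"px",c.min(0),c.max(0))
print("hole",ray("wrist",(314,119),.142,C))
for f in("w2","w14","w15"):
    d=np.load(f"pics/{f}.npz");C=(cam("wrist")[0],d["R"],d["t"]);cad=np.load("pose.npz")["cad"]
    hs=cv2.cvtColor(cv2.imread(f"pics/{f}.png"),cv2.COLOR_BGR2HSV)
    for z in(.187,.087):
        c,s=np.cos(cad[2]),np.sin(cad[2]);X=[cad[0]-c*.092+s*.155,cad[1]-s*.092-c*.155,z]
        p=proj("wrist",X,C)[0];x0,y0=(p-14).astype(int);h=hs[y0:y0+28,x0:x0+28]
        q=np.argwhere((h[...,1]>110)&(h[...,0]>14)&(h[...,0]<30)&(h[...,2]<215))
        k=(h[...,1]>110)&(h[...,0]>10)&(h[...,0]<30)&(h[...,2]<215)
        n,l,st,ce=cv2.connectedComponentsWithStats(k.astype(np.uint8));print(f,z,"pred",p.round(1),[(int(st[i][4]),(ce[i]+[x0,y0]).round(1).tolist()) for i in range(1,n) if st[i][4]>8])
E
```

```text
frame ((478.621337890625, -364.4555969238281), (13.432324409484863, 49.52182388305664), 82.9892807006836) px [306 135] [321 192]Traceback (most recent call last):
  File "<stdin>", line 7, in <module>
ValueError: max() iterable argument is empty
```

```bash
python3 - <<'E'
from h import *
d=np.load("pics/w15.npz");C=(cam("wrist")[0],d["R"],d["t"])
print("hole",ray("wrist",(314,119),.142,C),"tab",ray("wrist",[(314.5,192),(314.5,229),(314.5,266)],.196,C))
for f in("w2","w14","w15"):
    d=np.load(f"pics/{f}.npz");C=(cam("wrist")[0],d["R"],d["t"]);cad=np.load("pose.npz")["cad"]
    hs=cv2.cvtColor(cv2.imread(f"pics/{f}.png"),cv2.COLOR_BGR2HSV)
    for z in(.187,.087):
        c,s=np.cos(cad[2]),np.sin(cad[2]);X=[cad[0]-c*.092+s*.155,cad[1]-s*.092-c*.155,z]
        p=proj("wrist",X,C)[0];x0,y0=(p-14).astype(int);h=hs[y0:y0+28,x0:x0+28]
        k=(h[...,1]>110)&(h[...,0]>10)&(h[...,0]<30)&(h[...,2]<215)
        n,l,st,ce=cv2.connectedComponentsWithStats(k.astype(np.uint8));print(f,z,"pred",p.round(1),[(int(st[i][4]),(ce[i]+[x0,y0]).round(1).tolist(),ray("wrist",ce[i]+[x0,y0],z,C)[0,:2].round(4).tolist()) for i in range(1,n) if st[i][4]>8])
to([.530,-.3665,.161],np.radians(83.2),True)
E
```

```text
hole [[ 0.44005133 -0.35978838  0.142     ]] tab [[ 0.49808908 -0.36566647  0.196     ]
 [ 0.52865329 -0.3692236   0.196     ]
 [ 0.56126965 -0.37302417  0.196     ]]
w2 0.187 pred [148.8 249.4] [(93, [149.2, 248.6], [0.5668, -0.1906])]
w2 0.087 pred [182.2 226.6] [(15, [170.1, 218.1], [0.5601, -0.2091]), (18, [186.5, 212.0], [0.546, -0.1881]), (51, [182.5, 226.1], [0.567, -0.1907]), (9, [171.0, 233.0], [0.581, -0.2051])]
w14 0.187 pred [278.  203.6] [(113, [277.0, 203.7], [0.5679, -0.1918])]
w14 0.087 pred [287.8 186.8] [(18, [286.5, 184.4], [0.565, -0.192]), (13, [277.7, 198.6], [0.5797, -0.2041])]
w15 0.187 pred [518.1 247.2] [(155, [514.9, 247.1], [0.5675, -0.194]), (62, [528.3, 255.8], [0.5773, -0.1808])]
w15 0.087 pred [471.3 220.8] [(77, [468.9, 220.9], [0.5677, -0.1938])]
tcp [ 0.5311 -0.3666  0.3321] sd [0.0002 0.0003 0.0001] j1,j6 [-0.72 -2.18] w 0.996 grip 0.0
row d [ 1.600e-03 -1.000e-04  2.139e-01] r [0.0001 0.0008 0.0046] dist 0.17111465183936833 ang 0.4003188723858847
```

```bash
python3 -m inch '[{"dx":0.002,"dy":-0.003,"dz":0.06,"rx":0,"ry":0.001,"rz":0.003},{"dx":0.002,"dy":-0.003,"dz":0.12,"rx":0,"ry":0.001,"rz":0.003},{"dx":0.002,"dy":-0.003,"dz":0.17,"rx":0,"ry":0.001,"rz":0.003},{"dx":0.002,"dy":-0.003,"dz":0.2,"rx":0,"ry":0.001,"rz":0.003},{"dx":0.002,"dy":-0.003,"dz":0.213,"rx":0,"ry":0.001,"rz":0.003}]' 0.2
python3 -m inch '[{"dx":0,"dy":0,"dz":0,"rx":0,"ry":0,"rz":0},{"dx":0,"dy":0,"dz":0,"rx":0,"ry":0,"rz":0},{"dx":0,"dy":0,"dz":0,"rx":0,"ry":0,"rz":0},{"dx":0,"dy":0,"dz":0,"rx":0,"ry":0,"rz":0},{"dx":0,"dy":0,"dz":0,"rx":0,"ry":0,"rz":0}]' -1
python3 - <<'E'
from h import *
print(state()["contact_force"]);to([.6593,-.28,.256],np.radians(100.76),True)
E
```

```text
time: 36.4
tool_pos: [0.5273, -0.3684, 0.1574]
tool_rot: [-0.003, 0.059, 0.998, 0.002]
contact_force: [0.9, -0.6, -0.6]
gripper_width: 0.598
grasp_force: 0.0
time: 36.9
tool_pos: [0.5302, -0.3708, 0.1644]
tool_rot: [0.002, 0.059, 0.998, -0.001]
contact_force: [1.6, -0.7, 5.8]
gripper_width: 0.156
grasp_force: 60.5
[ 1.61202935 -0.70599674  5.84387535]
tcp [ 0.5302 -0.3708  0.1644] sd [0. 0. 0.] j1,j6 [-0.73 -2.18] w 0.154 grip 60.59781789779663
row d [-0.1474  0.1314 -0.1143] r [-0.0021  0.0021 -0.2037] dist 0.1825128219254757 ang 17.504523717471507
```

```bash
python3 -m inch '[{"dx":0,"dy":0,"dz":-0.02,"rx":0,"ry":0,"rz":0},{"dx":0,"dy":0,"dz":-0.045,"rx":0,"ry":0,"rz":0},{"dx":0,"dy":0,"dz":-0.075,"rx":0,"ry":0,"rz":0},{"dx":0,"dy":0,"dz":-0.1,"rx":0,"ry":0,"rz":0},{"dx":0,"dy":0,"dz":-0.127,"rx":0,"ry":0,"rz":0}]'
python3 - <<'E'
from h import *
to([.6593,-.25,.2604],np.radians(100.76),True)
to([.6593,-.21,.2604],np.radians(100.76),True)
E
```

```text
time: 37.65
tool_pos: [0.528, -0.369, 0.2626]
tool_rot: [-0.002, 0.059, 0.998, 0.001]
contact_force: [-0.6, 0.6, -4.5]
gripper_width: 0.154
grasp_force: 59.2
tcp [ 0.529  -0.3698  0.2648] sd [0.0006 0.0005 0.0022] j1,j6 [-0.73 -2.18] w 0.152 grip 59.1822624206543
row d [-0.1442  0.1678  0.0055] r [-3.000e-04  1.000e-04 -2.036e-01] dist 0.17705801406373065 ang 17.501427009273428
tcp [ 0.5281 -0.3691  0.2607] sd [0.0001 0.0001 0.0003] j1,j6 [-0.73 -2.18] w 0.154 grip 59.184789061546326
row d [-0.1395  0.2167  0.0004] r [ 0.002  -0.0023 -0.2037] dist 0.20616770191367761 ang 17.50667002302277
```

```bash
python3 -m inch '[{"dx":-0.162,"dy":0.173,"dz":0,"rx":0,"ry":0,"rz":-0.2036},{"dx":-0.162,"dy":0.173,"dz":0,"rx":0,"ry":0,"rz":-0.2036},{"dx":-0.162,"dy":0.173,"dz":0,"rx":0,"ry":0,"rz":-0.2036},{"dx":-0.162,"dy":0.173,"dz":0,"rx":0,"ry":0,"rz":-0.2036},{"dx":-0.162,"dy":0.173,"dz":0,"rx":0,"ry":0,"rz":-0.2036}]'
python3 - <<'E'
from h import *
[optics.grab_frame("top") for _ in range(4)]
to([.6593,-.1736,.2604],np.radians(100.76),True)
c=cam("wrist");np.savez("pics/w16.npz",R=c[1],t=c[2]);snap("wrist","w16");snap("side","s16");print(state()["tool_pos"],state()["tool_rot"])
w=cv2.imread("pics/w16.png");s=cv2.imread("pics/s16.png")
o=np.zeros((600,800,3),np.uint8);a=cv2.resize(w[60:260,250:450],None,fx=3,fy=3,interpolation=2);o[:600,:600]=a
b=cv2.resize(s[220:420,330:430],None,fx=2,fy=2);o[:400,600:800]=b;cv2.imwrite("pics/c16.png",o)
E
```

```text
time: 38.65
tool_pos: [0.677, -0.243, 0.2618]
tool_rot: [0.0, -0.097, 0.995, 0.001]
contact_force: [-0.7, -0.5, -5.0]
gripper_width: 0.151
grasp_force: 59.6
tcp [ 0.6732 -0.2484  0.2629] sd [0.0001 0.0002 0.0003] j1,j6 [-0.46 -2.21] w 0.153 grip 59.66556787490845
row d [-0.0003  0.0951  0.0031] r [ 0.0003 -0.0007 -0.0009] dist 0.07610883816337838 ang 0.10435357595661632
[ 0.67348162 -0.24813938  0.2632718 ] [-1.97548030e-04 -9.32115175e-02  9.95646303e-01  1.12218706e-04]
```

View pics/c16.png

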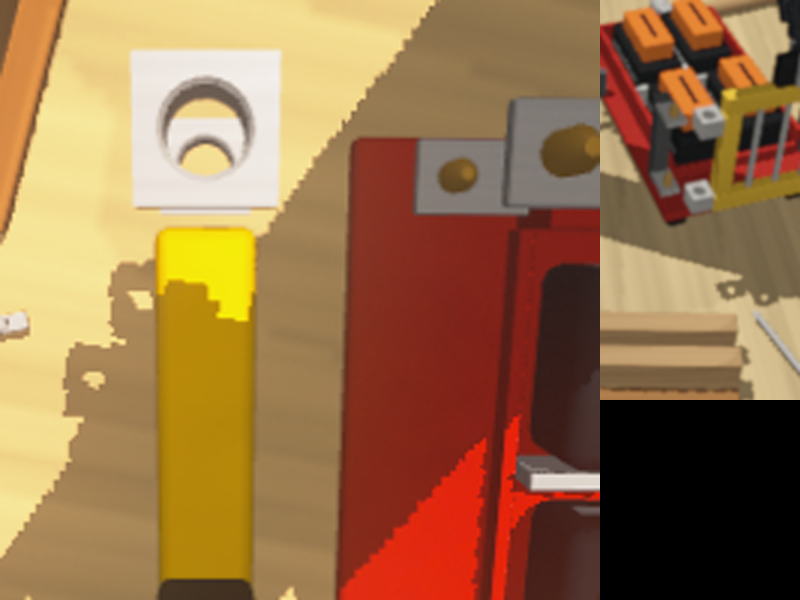

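The gate is held square: upper knuckle hole at px (319,101.3), upper pin foot at (437.7,110.7), lower pin foot at (402,118.7).

```bash
python3 - <<'E'
from h import *
d=np.load("pics/w16.npz");C=(cam("wrist")[0],d["R"],d["t"]);p=np.array([.6732,-.2484,.2629])
gz=p[2]-.1524
c,s=np.cos(.18778),np.sin(.18778);M=np.array([[c,s],[-s,c]])  # world->caddy axes
L={}
for n,uv,z in(("holeU",(319,101.3),gz+.130),("pinU",(437.7,110.7),.178),("pinUtip",(447.3,109),.196),("pinL",(402,118.7),.078),("pinLtip",(405.5,118.3),.096),("deckc",(367,106.5),.06),("deck2",(361.7,260),.06),("g1",(302.5,140),gz+.15),("g2",(303,250),gz+.15),("g1r",(334.5,140),gz+.15),("g2r",(333.7,250),gz+.15)):
    L[n]=ray("wrist",uv,z,C)[0,:2];print(n,L[n].round(4))
for k in("pinU","pinUtip","pinL","pinLtip"):print(k,"minus hole, caddy axes mm",(M@(L[k]-L["holeU"])*1000).round(1))
f=lambda a,b:np.degrees(np.arctan2(*(L[b]-L[a])[::-1]))
print("deck yaw",f("deckc","deck2"),"gate yaw",f("g1","g2"),f("g1r","g2r"))
E
```

```text
holeU [ 0.5835 -0.2653]
pinU [ 0.5688 -0.1924]
pinUtip [ 0.5691 -0.1928]
pinL [ 0.5687 -0.1914]
pinLtip [ 0.5695 -0.1925]
deckc [ 0.5628 -0.2226]
deck2 [ 0.7133 -0.1939]
g1 [ 0.601  -0.2688]
g2 [ 0.6469 -0.2606]
g1r [ 0.5986 -0.2562]
g2r [ 0.6444 -0.2473]
pinU minus hole, caddy axes mm [-0.9 74.3]
pinUtip minus hole, caddy axes mm [-0.6 73.9]
pinL minus hole, caddy axes mm [-0.7 75.3]
pinLtip minus hole, caddy axes mm [-0.2 74.1]
deck yaw 10.825517085595335 gate yaw 10.214000549874237 11.011833360439956
```

```bash
python3 -m inch '[{"dx":0.0008,"dy":0.03,"dz":0,"rx":0,"ry":0,"rz":0},{"dx":0.0008,"dy":0.06,"dz":0,"rx":0,"ry":0,"rz":0},{"dx":0.0008,"dy":0.08,"dz":0,"rx":0,"ry":0,"rz":0},{"dx":0.0008,"dy":0.0929,"dz":0,"rx":0,"ry":0,"rz":0},{"dx":0.0008,"dy":0.0929,"dz":0,"rx":0,"ry":0,"rz":0}]'
python3 - <<'E'
from h import *
[optics.grab_frame("top") for _ in range(2)]
to([.6593,-.1736,.2170],np.radians(100.76),True)
c=cam("wrist");np.savez("pics/w17.npz",R=c[1],t=c[2]);w=snap("wrist","w17");s=snap("side","s17")
o=np.zeros((600,800,3),np.uint8);o[:600,:600]=cv2.resize(w[60:180,260:380,::-1],None,fx=5,fy=5,interpolation=2)
o[:400,600:]=cv2.resize(s[230:330,350:400,::-1],None,fx=4,fy=4,interpolation=2);cv2.imwrite("pics/c17.png",o);print(state()["contact_force"])
E
```

```text
time: 39.7
tool_pos: [0.6593, -0.1736, 0.2634]
tool_rot: [-0.0, -0.094, 0.996, 0.0]
contact_force: [0.2, 0.2, -4.5]
gripper_width: 0.156
grasp_force: 59.8
tcp [ 0.6595 -0.1754  0.2631] sd [0.     0.0002 0.0001] j1,j6 [-0.37 -2.13] w 0.155 grip 59.83983814716339
row d [-0.0002  0.0022  0.0576] r [-0.0001 -0.0003 -0.0005] dist 0.046137765055176805 ang 0.052059321682582795
[ 0.53838364 -1.16853624 -4.77521833]
```

View pics/c17.png

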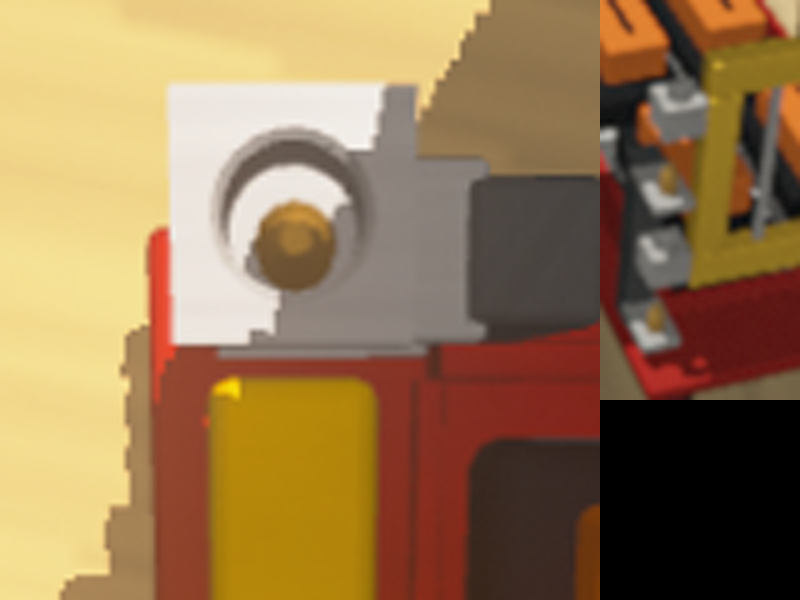

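The pin shows through the upper hole: hole at px (318.4,102.4), pin tip at (319.6,107.4). Next, the residual offset.

```bash
python3 - <<'E'
from h import *
d=np.load("pics/w17.npz");C=(cam("wrist")[0],d["R"],d["t"]);gz=.2631-.1524
c,s=np.cos(.18778),np.sin(.18778);M=np.array([[c,s],[-s,c]])
h=ray("wrist",(318.4,102.4),gz+.130,C)[0,:2]
for uv,z in(((319.6,107.4),.196),((319,109.2),.178)):print((M@(ray("wrist",uv,z,C)[0,:2]-h)*1000).round(1))
print("hole bottom rim", (M@(ray("wrist",(260+297/5,60+228/5),gz+.11,C)[0,:2]-h)*1000).round(1))
E
```

```text
[-1.4  0.8]
[-1.7  0.5]
hole bottom rim [-0.3  0.5]
```

```bash
python3 -m inch '[{"dx":0.0016,"dy":0.0007,"dz":0,"rx":0,"ry":0,"rz":0},{"dx":0.0016,"dy":0.0007,"dz":0.008,"rx":0,"ry":0,"rz":0},{"dx":0.0016,"dy":0.0007,"dz":0.016,"rx":0,"ry":0,"rz":0},{"dx":0.0016,"dy":0.0007,"dz":0.024,"rx":0,"ry":0,"rz":0},{"dx":0.0016,"dy":0.0007,"dz":0.032,"rx":0,"ry":0,"rz":0}]'
python3 -m inch '[{"dx":0,"dy":0,"dz":0.005,"rx":0,"ry":0,"rz":0},{"dx":0,"dy":0,"dz":0.009,"rx":0,"ry":0,"rz":0},{"dx":0,"dy":0,"dz":0.012,"rx":0,"ry":0,"rz":0}]'
python3 -m inch '[{"dx":0,"dy":0,"dz":0.003,"rx":0,"ry":0,"rz":0},{"dx":0,"dy":0,"dz":0.006,"rx":0,"ry":0,"rz":0},{"dx":0,"dy":0,"dz":0.008,"rx":0,"ry":0,"rz":0}]'
```

```text
time: 40.65
tool_pos: [0.6578, -0.1742, 0.2363]
tool_rot: [-0.001, -0.094, 0.996, 0.0]
contact_force: [0.3, 0.4, -4.3]
gripper_width: 0.153
grasp_force: 59.9
time: 40.95
tool_pos: [0.658, -0.1743, 0.2276]
tool_rot: [-0.0, -0.094, 0.996, 0.0]
contact_force: [-0.6, -0.1, -5.2]
gripper_width: 0.155
grasp_force: 59.8
time: 41.25
tool_pos: [0.658, -0.1743, 0.2214]
tool_rot: [-0.0, -0.094, 0.996, 0.0]
contact_force: [0.5, 0.1, -4.3]
gripper_width: 0.151
grasp_force: 59.8
```

```bash
python3 -m inch '[{"dx":0,"dy":0,"dz":0.0015,"rx":0,"ry":0,"rz":0},{"dx":0,"dy":0,"dz":0.0025,"rx":0,"ry":0,"rz":0},{"dx":0,"dy":0,"dz":0.0025,"rx":0,"ry":0,"rz":0}]'
python3 -m inch '[{"dx":0,"dy":0,"dz":0.0015,"rx":0,"ry":0,"rz":0},{"dx":0,"dy":0,"dz":0.002,"rx":0,"ry":0,"rz":0},{"dx":0,"dy":0,"dz":0.002,"rx":0,"ry":0,"rz":0}]'

```

```text
time: 41.55
tool_pos: [0.6581, -0.1743, 0.2199]
tool_rot: [-0.0, -0.094, 0.996, 0.0]
contact_force: [-1.1, 0.2, -3.5]
gripper_width: 0.154
grasp_force: 60.1
time: 41.85
tool_pos: [0.6585, -0.1744, 0.2196]
tool_rot: [0.001, -0.094, 0.996, -0.0]
contact_force: [-0.9, 0.3, 4.3]
gripper_width: 0.154
grasp_force: 61.1
```

Seated. Release with a modest opening and rise, keeping clear of the orange block tops.

```bash
python3 -m inch '[{"dx":0,"dy":0,"dz":0,"rx":0,"ry":0,"rz":0},{"dx":0,"dy":0,"dz":0,"rx":0,"ry":0,"rz":0},{"dx":0,"dy":0,"dz":0,"rx":0,"ry":0,"rz":0},{"dx":0,"dy":0,"dz":0,"rx":0,"ry":0,"rz":0}]' -0.1
python3 -m inch '[{"dx":0,"dy":0,"dz":-0.03,"rx":0,"ry":0,"rz":0},{"dx":0,"dy":0,"dz":-0.07,"rx":0,"ry":0,"rz":0},{"dx":0,"dy":0,"dz":-0.12,"rx":0,"ry":0,"rz":0},{"dx":0,"dy":0,"dz":-0.16,"rx":0,"ry":0,"rz":0},{"dx":0,"dy":0,"dz":-0.16,"rx":0,"ry":0,"rz":0}]'
python3 - <<'E'
from h import *
[optics.grab_frame("top") for _ in range(2)]
c=cam("wrist");np.savez("pics/w18.npz",R=c[1],t=c[2]);w=snap("wrist","w18");s=snap("side","s18")
cad=np.load("pose.npz")["cad"];cc,ss=np.cos(cad[2]),np.sin(cad[2])
def W(x,y):return [cad[0]+cc*x-ss*y,cad[1]+ss*x+cc*y]
# pedal check from w14 + w18: red pedal pixels near prediction
for f in("w3","w6","w14","w18"):pass
o=np.zeros((600,800,3),np.uint8);o[:360,:640]=w[:360,:,::-1];o[360:600,:480]=cv2.resize(s[210:330,300:540,::-1],None,fx=2,fy=2);cv2.imwrite("pics/c18.png",o)
p=proj("wrist",[W(-92,-155)+[.198],W(92,-155)+[.218],W(-180,55)+[.08]]);print(p.round(0).tolist())
to(W(-175,55)+[.16],np.radians(100.76),True)
E
```

```text
time: 42.25
tool_pos: [0.658, -0.1743, 0.2177]
tool_rot: [-0.0, -0.094, 0.996, 0.0]
contact_force: [-0.4, -0.6, 0.5]
gripper_width: 0.447
grasp_force: 0.0
time: 42.75
tool_pos: [0.66, -0.1751, 0.3536]
tool_rot: [0.005, -0.094, 0.996, -0.002]
contact_force: [-0.1, -0.1, -0.1]
gripper_width: 0.449
grasp_force: 0.0
[[-2945.0, -1602.0], [3725.0, -1690.0], [226.0, 532.0]]
tcp [ 0.6575 -0.1741  0.3436] sd [0.0001 0.     0.0003] j1,j6 [-0.37 -2.13] w 0.45 grip 0.0
row d [218.7531  68.922    1.1271] r [ 0.0014 -0.0023 -0.0001] dist 183.48527913665694 ang 0.23183601126040304
```

View pics/c18.png

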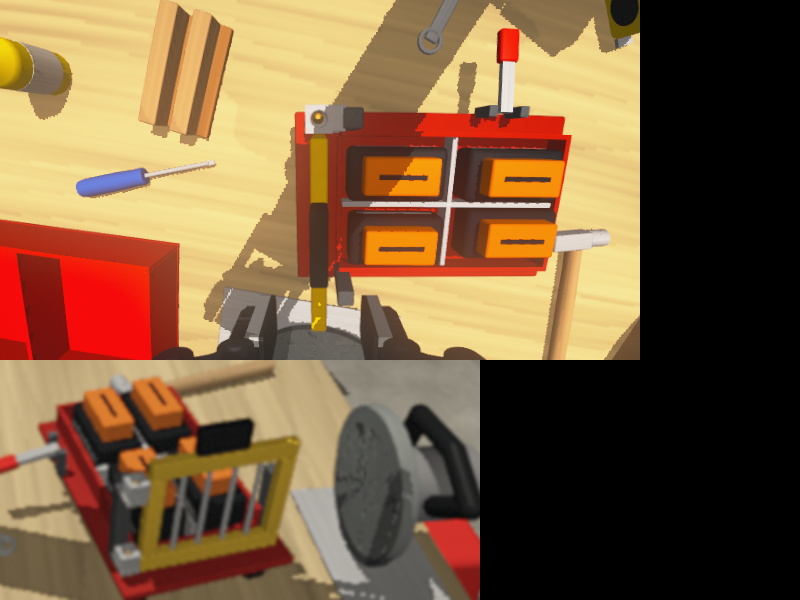

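The gate hangs on both pins across the open end, with all four packs seated. The pedal is down at px (508,46).

```bash
python3 - <<'E'
from h import *
d=np.load("pics/w18.npz");C=(cam("wrist")[0],d["R"],d["t"]);cad=np.load("pose.npz")["cad"];cc,ss=np.cos(cad[2]),np.sin(cad[2])
im=cv2.imread("pics/w18.png");hs=cv2.cvtColor(im,cv2.COLOR_BGR2HSV)
k=((hs[...,0]<6)|(hs[...,0]>174))&(hs[...,1]>170);m=np.zeros_like(k);m[15:75,480:540]=k[15:75,480:540]
c=np.argwhere(m)[:,::-1];w=ray("wrist",c,.08,C)[:,:2]-cad[:2];q=np.c_[cc*w[:,0]+ss*w[:,1],-ss*w[:,0]+cc*w[:,1]]*1000
print("pedal caddy x,y range",np.percentile(q,(1,50,99),axis=0).round(1).tolist(),len(c))
W=lambda x,y:[cad[0]+cc*x-ss*y,cad[1]+ss*x+cc*y]
to(W(-.175,.055)+[.16],np.radians(100.76),True)
E
```

```text
pedal caddy x,y range [[-191.7, 38.7], [-175.5, 50.3], [-158.7, 62.1]] 673
tcp [ 0.6579 -0.1743  0.345 ] sd [0.0001 0.     0.0004] j1,j6 [-0.37 -2.13] w 0.451 grip 0.0
row d [0.2178 0.2628 0.2319] r [ 0.0007 -0.0011 -0.0001] dist 0.33012460239889696 ang 0.1098465482177253
```

```bash
python3 -m inch '[{"dx":0.109,"dy":0.1295,"dz":0,"rx":0,"ry":-0.001,"rz":0},{"dx":0.109,"dy":0.1295,"dz":0,"rx":0,"ry":-0.001,"rz":0},{"dx":0.109,"dy":0.1295,"dz":0,"rx":0,"ry":-0.001,"rz":0},{"dx":0.109,"dy":0.1295,"dz":0,"rx":0,"ry":-0.001,"rz":0}]' 0
python3 -m inch '[{"dx":0.109,"dy":0.1295,"dz":0,"rx":0,"ry":0,"rz":0},{"dx":0.109,"dy":0.1295,"dz":0.06,"rx":0,"ry":0,"rz":0},{"dx":0.109,"dy":0.1295,"dz":0.12,"rx":0,"ry":0,"rz":0},{"dx":0.109,"dy":0.1295,"dz":0.17,"rx":0,"ry":0,"rz":0},{"dx":0.109,"dy":0.1295,"dz":0.2,"rx":0,"ry":0,"rz":0}]'
python3 - <<'E'
from h import *
[optics.grab_frame("top") for _ in range(3)]
C=cam("wrist");cad=np.load("pose.npz")["cad"];cc,ss=np.cos(cad[2]),np.sin(cad[2]);im=snap("wrist","w19")
W=lambda x,y:[cad[0]+cc*x-ss*y,cad[1]+ss*x+cc*y]
p=proj("wrist",W(-.175,.052)+[.08],C)[0].astype(int);print(p)
hs=cv2.cvtColor(im,cv2.COLOR_RGB2HSV);k=((hs[...,0]<6)|(hs[...,0]>174))&(hs[...,1]>150);m=np.zeros(k.shape,np.uint8);m[p[1]-45:p[1]+45,p[0]-35:p[0]+35]=k[p[1]-45:p[1]+45,p[0]-35:p[0]+35]
n,l,st,ce=cv2.connectedComponentsWithStats(m);i=1+np.argmax(st[1:,4]);print(st[i],ce[i])
c=np.argwhere(l==i)[:,::-1];w=ray("wrist",c,.08,C)[:,:2]-cad[:2];q=np.c_[cc*w[:,0]+ss*w[:,1],-ss*w[:,0]+cc*w[:,1]]*1000
print(np.percentile(q,(1,50,99),axis=0).round(1).tolist())
to(W(-.175,.052)+[.058],np.radians(100.76),True)
E
```

```text
time: 43.85
tool_pos: [0.5509, -0.0865, 0.3467]
tool_rot: [0.001, -0.095, 0.995, 0.0]
contact_force: [0.4, 0.7, 0.4]
gripper_width: 0.5
grasp_force: 0.0
time: 44.35
tool_pos: [0.4478, -0.0028, 0.1847]
tool_rot: [0.001, -0.094, 0.996, -0.0]
contact_force: [0.1, 0.5, -0.7]
gripper_width: 0.5
grasp_force: 0.0
[317 245]
[ 306  220   26   46 1126] [318.11989343 242.79662522]
[[-194.0, 43.2], [-177.3, 52.2], [-159.9, 61.8]]
tcp [ 0.4502 -0.0039  0.1889] sd [0.0008 0.0002 0.0012] j1,j6 [-0.17 -1.93] w 0.504 grip 0.0
row d [0.0036 0.0018 0.1636] r [-0.0008  0.0033 -0.0004] dist 0.13093165055310602 ang 0.2911200400162752
```

```bash
python3 -m inch '[{"dx":0.004,"dy":0.002,"dz":0.05,"rx":0,"ry":0.003,"rz":0},{"dx":0.004,"dy":0.002,"dz":0.1,"rx":0,"ry":0.003,"rz":0},{"dx":0.004,"dy":0.002,"dz":0.14,"rx":0,"ry":0.003,"rz":0},{"dx":0.004,"dy":0.002,"dz":0.163,"rx":0,"ry":0.003,"rz":0},{"dx":0.004,"dy":0.002,"dz":0.163,"rx":0,"ry":0.003,"rz":0}]'
python3 -m inch '[{"dx":0,"dy":0,"dz":0,"rx":0,"ry":0,"rz":0},{"dx":0,"dy":0,"dz":0,"rx":0,"ry":0,"rz":0},{"dx":0,"dy":0,"dz":0,"rx":0,"ry":0,"rz":0},{"dx":0,"dy":0,"dz":0,"rx":0,"ry":0,"rz":0}]' -1
python3 -m inch '[{"dx":0.001,"dy":0,"dz":-0.0135,"rx":0,"ry":0,"rz":0},{"dx":-0.001,"dy":0,"dz":-0.031,"rx":0,"ry":0,"rz":0},{"dx":-0.006,"dy":0,"dz":-0.0485,"rx":0,"ry":0,"rz":0},{"dx":-0.015,"dy":0,"dz":-0.0644,"rx":0,"ry":0,"rz":0},{"dx":-0.021,"dy":0,"dz":-0.073,"rx":0,"ry":0,"rz":0}]'
python3 -m inch '[{"dx":-0.002,"dy":0,"dz":-0.003,"rx":0,"ry":0,"rz":0},{"dx":-0.002,"dy":0,"dz":-0.003,"rx":0,"ry":0,"rz":0},{"dx":-0.002,"dy":0,"dz":-0.003,"rx":0,"ry":0,"rz":0}]'
```

```text
time: 45.3
tool_pos: [0.4435, -0.0021, 0.0537]
tool_rot: [-0.004, -0.094, 0.996, 0.001]
contact_force: [-0.7, 0.5, 0.3]
gripper_width: 0.499
grasp_force: 0.0
time: 45.7
tool_pos: [0.4464, -0.0018, 0.0578]
tool_rot: [-0.0, -0.094, 0.996, 0.0]
contact_force: [-2.4, 4.8, 5.5]
gripper_width: 0.245
grasp_force: 59.5
time: 46.2
tool_pos: [0.46, 0.0009, 0.1129]
tool_rot: [-0.004, -0.094, 0.996, -0.0]
contact_force: [-1.4, -0.7, -13.4]
gripper_width: 0.239
grasp_force: 59.0
time: 46.5
tool_pos: [0.4622, 0.0013, 0.1155]
tool_rot: [-0.003, -0.094, 0.996, 0.0]
contact_force: [-4.4, -0.5, -8.6]
gripper_width: 0.241
grasp_force: 59.6
```

```bash
python3 -m inch '[{"dx":-0.002,"dy":0,"dz":-0.004,"rx":0,"ry":0,"rz":0},{"dx":-0.002,"dy":0,"dz":-0.005,"rx":0,"ry":0,"rz":0},{"dx":-0.002,"dy":0,"dz":-0.005,"rx":0,"ry":0,"rz":0}]'
```

```text
time: 46.8
tool_pos: [0.4655, 0.0019, 0.1195]
tool_rot: [-0.0, -0.094, 0.996, 0.0]
contact_force: [5.7, 2.1, -19.3]
gripper_width: 0.238
grasp_force: 59.8
```

```bash
python3 -m inch '[{"dx":0,"dy":0,"dz":0,"rx":0,"ry":0,"rz":0},{"dx":0,"dy":0,"dz":0,"rx":0,"ry":0,"rz":0},{"dx":0,"dy":0,"dz":0,"rx":0,"ry":0,"rz":0}]' 0.2
python3 -m inch '[{"dx":0,"dy":0,"dz":-0.05,"rx":0,"ry":0,"rz":0},{"dx":0,"dy":0,"dz":-0.1,"rx":0,"ry":0,"rz":0},{"dx":0,"dy":0,"dz":-0.15,"rx":0,"ry":0,"rz":0},{"dx":0,"dy":0,"dz":-0.2,"rx":0,"ry":0,"rz":0},{"dx":0,"dy":0,"dz":-0.25,"rx":0,"ry":0,"rz":0}]'
python3 - <<'E'
from h import *
[optics.grab_frame("top") for _ in range(4)]
C=cam("wrist");cad=np.load("pose.npz")["cad"];cc,ss=np.cos(cad[2]),np.sin(cad[2]);im=snap("wrist","w20");hs=cv2.cvtColor(im,cv2.COLOR_RGB2HSV)
k=((hs[...,0]<6)|(hs[...,0]>174))&(hs[...,1]>150)
P=lambda x,y,z:proj("wrist",[cad[0]+cc*x-ss*y,cad[1]+ss*x+cc*y,z],C)[0]
for f in(.7,.6,.5,.4,.2,-.15):
    # pedal end corners (radial 54..90, +-11, +-6 thick)
    pts=[P(-.106-r*np.cos(f)+t*np.sin(f),.052+w,.085+r*np.sin(f)+t*np.cos(f)) for r in(.054,.09) for w in(-.011,.011) for t in(-.006,.006)]
    print(f,np.min(pts,0).round(),np.max(pts,0).round())
p=P(-.161,.052,.131).astype(int);m=np.zeros(k.shape,np.uint8);m[p[1]-60:p[1]+45,p[0]-35:p[0]+35]=k[p[1]-60:p[1]+45,p[0]-35:p[0]+35]
n,l,st,ce=cv2.connectedComponentsWithStats(m);print([s.tolist() for s in st[1:] if s[4]>50])
s=state();print(s["time"],s["tool_pos"],s["contact_force"])
E
```

```text
time: 47.1
tool_pos: [0.4673, 0.0011, 0.1235]
tool_rot: [0.001, -0.094, 0.996, -0.001]
contact_force: [-0.5, 0.2, -0.3]
gripper_width: 0.599
grasp_force: 0.0
time: 47.6
tool_pos: [0.4659, 0.0015, 0.324]
tool_rot: [0.0, -0.094, 0.996, -0.001]
contact_force: [0.1, 0.0, 0.1]
gripper_width: 0.602
grasp_force: 0.0Traceback (most recent call last):
  File "<stdin>", line 2, in <module>
ValueError: 200 camera calls are used up
```

```bash
python3 - <<'E'
from h import *
print(ticket.job_done())
E
```

```text
the job is handed in; nothing more can be done
None
```

The job is handed in: brake locked, four packs seated in their bays, gate hung on both pins across the open end, and brake released. I judged the release only by lift height and end-stop force, because the 200 camera calls ran out before a last look, and the hand-in returned no verdict.

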